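Brush out the glaze weighing jar and zero the scale

ROBOT

A 7-joint arm with a two-finger parallel gripper is mounted at the origin on the work surface. World frame = base frame: x ahead of the robot, y to its left, z up, the work surface at z = 0. Lengths are in m, angles in degrees, forces in N, time in s.
With the tool pointing down it reaches from about 0.425 to 0.925 m from the base axis. Payload 6.8 kg.
Tool frame: the origin (TCP) lies midway between the tips of the shut fingers; the grasp point (between the pads) lies 19 mm behind it; z points along the fingers, y is the direction in which the jaws open and shut (so a half turn about z gives the same grasp; the last joint's range is limited). The gripper opens to 85 mm and grips with 20 to 120 N. Pads are 22 mm wide; open, the fingers measure 114 mm over their backs; the gripper's body (76 mm by 85 mm) begins 54 mm behind the grasp point. The pads swing forward as they close: fully open they stand 13 mm farther back than shut.
Start: joints at [63.192, 27.33, 1.283, 89.118, -0.659, 63.558, -4.761], TCP at [0.238, -0.632, 0.194] pointing down, gripper open.
Joint ranges: [-169.35, 169.35], [-19.33, 120.38], [-80.79, 83.38], [13.8, 139.57], [-78.32, 258.32], [9.67, 109.79], [-169.56, 169.56]. Speed limits (degrees/s): [136.94, 136.94, 180, 180, 180, 180, 180].

INTERFACE

Orientations are given as a 3x3 rotation matrix whose columns are the frame's x, y, z axes.
In Python, from station import get_obs, snapshot, camera_info, sign_off, trace, place_of gives the robot as it stands. The module is installed in compiled form; this text tells all that it offers.
- The arm moves only by the tool arm_command, never from a script. Its arguments are lists of equal length, an entry for each row: "delta_pos": the shift along the tool's x, y, z in mm, a list of three; "roll": the turn about the tool's z in rad. A call has 1 to 5 rows; each row shifts and turns the commanded pose from where the row before left it, along the tool's axes as they then stand; what a row does not reach is not made up. A row lasts 1/12 s, in which the tool goes at most 41.7 mm and 7.16 degrees, less where a joint would pass 70% of its speed; a pose out of reach is approached as far as the arm can. A call is refused whole if a number of a shift passes 41.7 or a number of a turn 0.125, either way. A call with a gripper value outside its range is refused whole. "claw" is the opening, from 0 (shut) to 1 (fully open), set as the call begins (left out, the last holds). The fingers move at their own pace and stop on an object; "force" is the grip in N (left out, the last holds). Time passes only in rows, so rows that do not move let the fingers close. It gives the time, the measured TCP pose, the force and the opening at its end, in the units of the state.
- get_obs(): the state, without advancing time (a new reading comes with each control period).
- snapshot(name): name is "scene" or "top" or "wrist"; returns (picture, depth): 480x640x3 uint8, blue, green, red; 480x640 float32, m along the optical axis (not along the pixel's ray), 0 where there is no reading.
- camera_info(name): a dict with "mtx" (3x3 intrinsics, pixels), "dist" ([k1, k2, p1, p2, k3] as OpenCV has them; the pictures are not rectified), "position" and "orientation" of the camera in the world. Camera axes: x right, y down, z forward; pixel columns grow to the right and rows downward; lengths in m; the calibration is good to about 2 mm. A picture is of the moment at which its call begins: read the wrist's pose just before it. camera_info takes no time and is no camera call; for the wrist camera it gives the pose at the moment of the call.
- sign_off(): hands the job in, once; it reports no verdict.
Trained networks look in the newest picture that a camera, given by its name, has taken for a name from the list of things; names that differ only in an ending like _2 or _b are one class to them, and where a whole thing is asked for, a point or a joint stands for the part that bears it (a point fixed in the world has none). Each returns a list of dicts, best first, with "score" (0 to 1); they miss things now and then, are a little off and sometimes report something else, mostly with a low value. They report only what shows in the picture. A call takes as long as a camera call. They do not tell look-alikes from the thing itself.
- trace(camera, target): "mask" (480x640 bool, what is visible of it) and "centre" ([row, column] as shares, 0 to 1, of the picture: columns of its width, rows of its height, amid what is visible of it).
- place_of(camera, target): "centre" ([row, column] as shares, 0 to 1, of the picture: columns of its width, rows of its height: a listed point, or the origin of a listed thing).
The state is a dict: "time": time; "joint_pos": joint angles; "joint_vel": joint speeds; "effort": joint torques, N m; "ee_pos": TCP position; "orientation": TCP orientation; "ft_force": force on the tool from outside, world axes, zero at the start; "ft_torque": the same for the moment, N m; "finger_gap": finger opening in m.
Only numpy, scipy, OpenCV 4.12 (cv2) and the standard library are available. Lean on these libraries where they do the work, as an engineer would, in place of code of your own. Each camera call takes 0.05 s, during which the arm holds its last target.

TASK

Get the glaze-weighing station ready: take the long brush from its fork stand and scrub out the tall jar where it stands on the scale's pan, with three full strokes, each one down to the jar's floor and up again until the brush tip is close to the mouth. Then hang the brush back in its fork by the collar, let go, and only after that turn the scale's tare knob until its red pointer stands at the red zero mark. Keep the jar upright and in its place on the pan, and leave the bottle, tub, bowl and tape roll alone.

Things in the scene. Friction and masses are not known exactly. Their poses are not given: they have to be found in the camera images.
- scale: Green scale, fixed, left or right of the robot's centre line, yaw up to 0.5 rad. Origin: centre of underside. Base 130 (own x) x 250 (own y) x 20 mm. Steel pan, radius 52 mm, top at z 30 mm, centred at own y -60 mm. Dial tower 94 x 94 mm, white face at z 72 mm, centred at own y +68 mm, carries the tare knob; the red zero mark is on the face, on the knob's side towards the scale's own -x.
- tare_grip (a point): Point on the upright axis of the black tare knob at gripping height, 104 mm above the table. The grip is a bar 56 mm long, 14 mm thick, 40 mm high (top at 118 mm, foot at 78 mm on a disc of radius 22 mm). The point's own x axis runs along the bar; the end with the red pointer stripe is at own -x.
- tare (a joint): Angle of the tare knob in rad: 0 when the red pointer stands at the red zero mark (pointer along the scale's own -x); positive is anticlockwise seen from above. Turns from -1.0 to 1.7, starts between 0.5 and 1.4, light friction (about 0.04 N m), stays where left, no stop or click at zero.
- jar: White stoneware jar with a brown band, open at the top, loose, standing upright on the scale's pan, about 0.35 kg. Origin: centre of its underside. Outside radius 34 mm, height 100 mm, wall 6 mm (inside radius 28 mm), inner floor 8 mm above the origin, so 92 mm deep; its rim is 130 mm above the table.
- brush: The long brush as a whole: 200 mm, about 0.10 kg, round about its axis. Origin at its tip, own z along the brush towards the handle. Bristle head radius 16 mm from 0 to 70 mm (rigid), steel shaft radius 4 mm from 70 to 125 mm, then collar and handle. At the start it hangs upright in the fork of the stand, tip down and 25 mm above the table.
- brush_handle (a point): Middle of the brush's round blue handle, 165.5 mm above its tip; own z points up along the brush. The handle has radius 9 mm and reaches from 131 to 200 mm above the tip. Below it a yellow collar disc, radius 15 mm, 125 to 131 mm above the tip.
- brush_tip (a point): Lower end of the bristle head, on the brush's axis.
- brush_collar (a point): Centre of the underside of the yellow collar, on the brush's axis, 125 mm above the tip.
- stand: Wooden brush stand, fixed, across the centre line from the scale, yaw up to 0.5 rad. Origin: on the table below the hanging brush. Base plate 130 x 100 x 10 mm (own x -55 to 75 mm). Steel fork open to own -x: two prongs 10 mm wide, 14 mm slot between, tops 150 mm above the table, from own x -30 mm back to the post (own x 34 to 54 mm). The bristle head does not pass up through the slot.
- stand_seat (a point): Point at the prong tops, 150 mm above the table, where the centre of the collar's underside rests when hung; axes as the stand. Lips at own x -30 to -24 mm and a backstop at own x 22 mm stand 6 mm above the prongs: raise the brush about 10 mm, then slide it level along own -x, by 70 mm before lifting the head past the prongs; hang it in reverse.
- bottle: Bystander: tall yellow slip bottle with red cap, radius 30 mm, height 170 mm, loose; taller than the jar's rim, so a carried brush must go round it. Origin: centre of its underside.
- tub: Bystander: white glaze tub with blue lid, radius 40 mm, height 85 mm, loose. Origin: centre of its underside.
- bowl: Bystander: terracotta bowl, rim radius 50 mm, height 50 mm, loose. Origin: centre of its underside.
- tape: Bystander: green roll of tape lying flat, radius 50 mm, height 48 mm, loose. Origin: centre of its underside.
Mind the look-alikes: they are no part of the job. There is more than one size of the brush; the job needs the larger. Of the things that look like the stand, take the one that is farthest to the robot's right at the start.

How it is judged:
By the outcome, as a careful person would: the job done as asked, in the order asked, and still so for the second after the job is handed in, with the robot touching nothing.
It also fails if it takes over 72 s, if anything falls off the work surface, if the arm or the gripper's body presses on something with over 40 N, if the wrist force passes 120 N, or if a joint passes its speed limit or range.

## Working session

There is one attempt and no reset: what is moved stays moved. The work goes in short steps, Python scripts to look and compute and a tool call to move; the robot and the scene stay as the last step left them, time stands still between calls to the robot, and variables do not carry over. Pictures are saved under pics/ and viewed, and the job is handed in when it is done.

Besides the shell and the picture viewer there is one more tool, called after "Emit:" as name([rows], argument=value, ...), one row to a line, values as JSON. arm_command: Moves the arm, as the interface text tells. Its arguments: {"type":"object","properties":{"delta_pos":{"type":"array","items":{"type":"array","items":{"type":"number"}}},"roll":{"type":"array","items":{"type":"number"}},"claw":{"type":"number"},"force":{"type":"number"}},"required":["delta_pos","roll"]}

```bash
mkdir -p pics; cat > h.py <<'E'
import numpy as np, cv2
from station import *
def ray(cam_info,px):
    u=cv2.undistortPoints(np.array([[px]],float),np.array(cam_info['mtx'],float),np.array(cam_info['dist'],float))[0,0]
    return np.array([u[0],u[1],1.0])
def p3(ci,px,d):
    return np.array(ci['position'])+np.array(ci['orientation'])@(ray(ci,px)*d)
def atz(ci,px,z):
    o=np.array(ci['position']);r=np.array(ci['orientation'])@ray(ci,px)
    return o+r*(z-o[2])/r[2]
def proj(ci,P):
    R=np.array(ci['orientation']);t=np.array(ci['position'])
    pc=(np.atleast_2d(P)-t)@R
    q,_=cv2.projectPoints(pc,np.zeros(3),np.zeros(3),np.array(ci['mtx'],float),np.array(ci['dist'],float))
    return q[:,0]
def cloud(ci,depth):
    v,u=np.nonzero(depth>0)
    un=cv2.undistortPoints(np.stack([u,v],1).astype(float)[:,None],np.array(ci['mtx'],float),np.array(ci['dist'],float))[:,0]
    d=depth[v,u]
    pc=np.c_[un*d[:,None],d]
    return u,v,pc@np.array(ci['orientation']).T+np.array(ci['position'])
E
python3 - <<'E'
from h import *
o=get_obs();print(o['time'],o['ee_pos'],o['orientation'],o['finger_gap'])
for n in ['scene','top']:
    im,d=snapshot(n);ci=camera_info(n);cv2.imwrite(f'pics/{n}0.png',im);np.savez(f'{n}0.npz',im=im,d=d)
    print(n,ci['position'],ci['orientation'])
    for t in ['jar','brush','stand','scale','tare_grip','bottle','tub','bowl','tape']:
        print(t,[(round(r['score'],2),np.round(np.array(r['centre'])*[480,640],1)) for r in place_of(n,t)])
E
```

```text
0.0 [ 0.23739253 -0.63116436  0.1934085 ] [[ 9.35978871e-01  3.52055318e-01 -7.79281805e-04]
 [ 3.52056154e-01 -9.35977367e-01  1.68321057e-03]
 [-1.36806900e-04 -1.84980049e-03 -9.99998280e-01]] 0.08513255820307415
scene [ 1.12008495 -0.50427382  0.77645723] [[ 0.65681872  0.50126592 -0.5633131 ]
 [ 0.75404397 -0.43403376  0.49298315]
 [ 0.00261875 -0.74856341 -0.66305804]]
jar [(0.58, array([206.4, 371.9]))]
brush [(0.85, array([319.6, 239.8]))]
stand [(0.93, array([258.9, 172.4])), (0.67, array([365.1, 191.3]))]
scale [(0.7, array([207.9, 382.6])), (0.3, array([244.8, 262.2]))]
tare_grip [(0.63, array([152.5, 404.8]))]
bottle [(0.59, array([287.1, 314. ]))]
tub [(0.72, array([242.6, 264.1]))]
bowl [(0.63, array([390.2, 341.4]))]
tape [(0.61, array([319. , 422.4]))]
top [ 0.44990611 -0.02586403  0.98952056] [[-0.00209755 -0.99466369  0.10314918]
 [-0.99992421  0.00333759  0.01185072]
 [-0.01213175 -0.10311651 -0.9945953 ]]
jar [(0.83, array([263. , 207.3]))]
brush [(0.67, array([229.6, 443. ])), (0.64, array([236.8, 387.1]))]
stand [(0.96, array([229.5, 435.3]))]
scale [(0.62, array([270., 186.]))]
tare_grip [(0.59, array([275.3, 134.8])), (0.18, array([228.5, 439.5]))]
bottle [(0.87, array([227.9, 314.8]))]
tub [(0.74, array([302.4, 308.8]))]
bowl [(0.94, array([139.9, 368.9]))]
tape [(0.89, array([144.5, 274. ]))]
```

View pics/scene0.png

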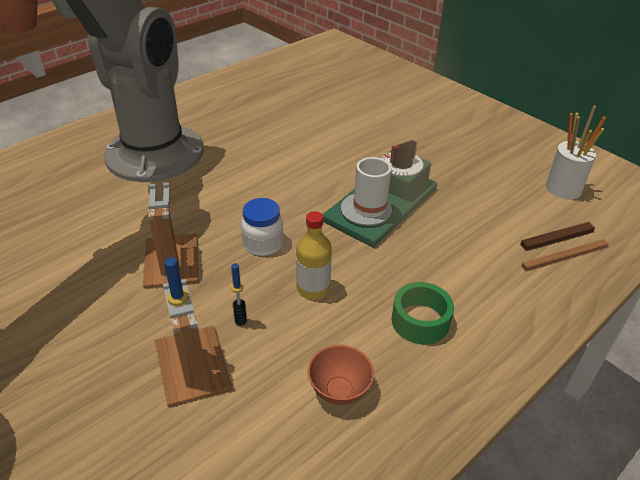

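View pics/top0.png

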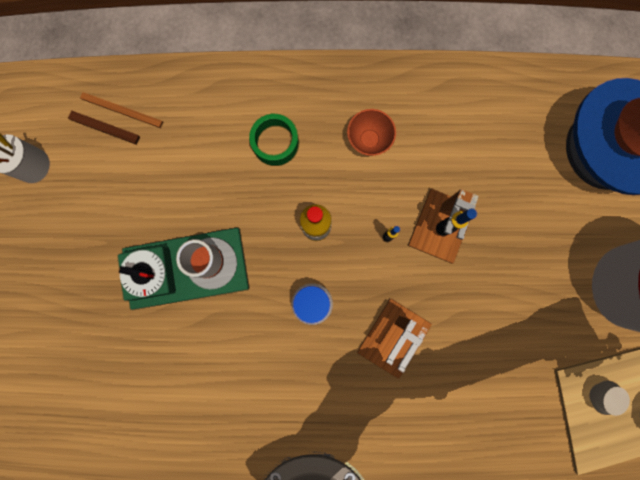

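```bash
python3 - <<'E'
from h import *
im=np.load('top0.npz')['im']
a=cv2.resize(im[180:320,100:260],None,fx=5,fy=4.2,interpolation=cv2.INTER_CUBIC)[:, :400*2]
b=cv2.resize(im[170:280,370:500],(650,550),interpolation=cv2.INTER_CUBIC)
cv2.imwrite('pics/za.png',a);cv2.imwrite('pics/zb.png',b)
im=np.load('scene0.npz')['im']
cv2.imwrite('pics/zc.png',cv2.resize(im[160:420,120:270],(346*1,600),interpolation=cv2.INTER_CUBIC))
E
```

```text
(no output)
```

View pics/za.png

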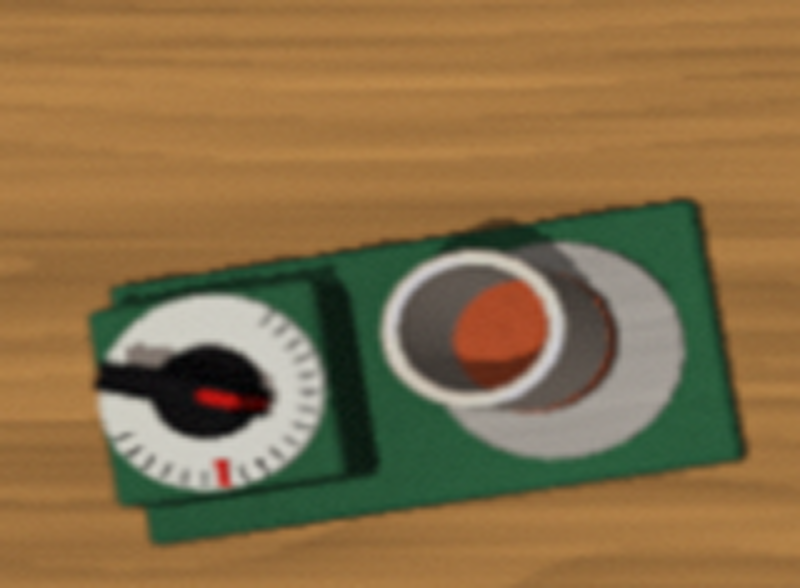

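View pics/zb.png

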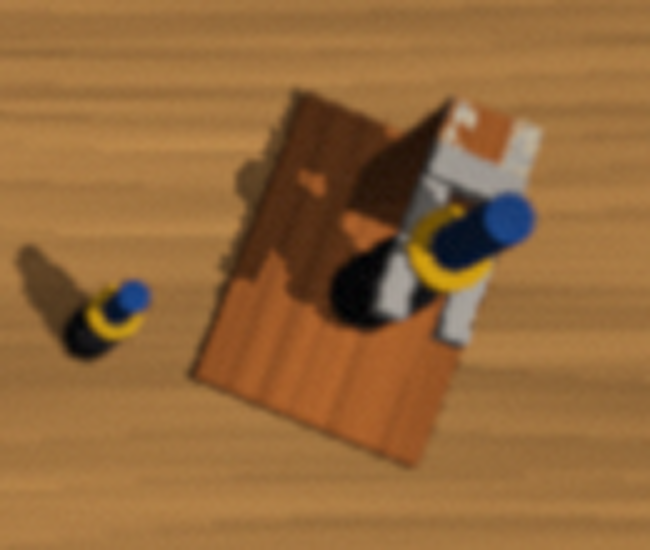

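View pics/zc.png

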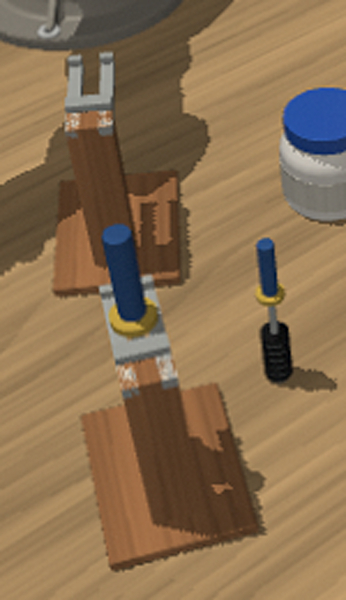

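```bash
python3 - <<'E'
from h import *
from scipy.optimize import least_squares
for n in ['top','scene']:
    f=np.load(n+'0.npz');ci=camera_info(n);im=f['im'];u,v,P=cloud(ci,f['d'])
    c=im[v,u].astype(int)
    hsv=cv2.cvtColor(im,cv2.COLOR_BGR2HSV)[v,u]
    print(n)
    tab=(P[:,0]>.3)&(P[:,0]<.8)&(abs(P[:,1])<.3)&(abs(P[:,2])<.01); print('table z',np.median(P[tab,2]))
    def circ(m,name,r=None):
        q=P[m][:,:2]
        if len(q)<10: print(name,len(q));return
        fu=(lambda p:np.hypot(*(q-p[:2]).T)-(p[2] if r is None else r))
        s=least_squares(fu,[*q.mean(0),.03],loss='soft_l1',f_scale=.002);print(name,len(q),s.x.round(4),'cen',q.mean(0).round(4), 'z',np.median(P[m,2]).round(4))
    reg=(P[:,1]>.1)&(P[:,1]<.5)&(P[:,0]>.25)&(P[:,0]<.75)
    circ(reg&(P[:,2]>.127)&(P[:,2]<.135)&(hsv[:,1]<60)&(hsv[:,2]>120),'jar rim')
    g=reg&(hsv[:,0]>60)&(hsv[:,0]<95)&(hsv[:,1]>80)
    def rect(m,name):
        q=P[m][:,:2].astype(np.float32)
        if len(q)<10: print(name,len(q));return
        print(name,len(q),cv2.minAreaRect(q))
    rect(g&(P[:,2]>.015)&(P[:,2]<.025),'base'); rect(g&(P[:,2]>.066)&(P[:,2]<.076),'tower')
    k=reg&(P[:,2]>.112)&(P[:,2]<.122)&(np.hypot(P[:,0]-.45,P[:,1]-.33)<.07)
    rect(k&(hsv[:,2]<250),'knob top')
    red=k&(hsv[:,1]>150)&((hsv[:,0]<8)|(hsv[:,0]>172))&(hsv[:,2]>100);
    if red.sum(): print('red ptr',red.sum(),P[red].mean(0).round(4))
    redm=reg&(P[:,2]>.066)&(P[:,2]<.078)&(hsv[:,1]>150)&((hsv[:,0]<8)|(hsv[:,0]>172))
    if redm.sum(): print('zero',redm.sum(),P[redm].mean(0).round(4))
    face=reg&(P[:,2]>.068)&(P[:,2]<.077)&(hsv[:,1]<60)
    circ(face,'face',.04)
    rs=(P[:,0]>.4)&(P[:,0]<.75)&(P[:,1]<-.05)&(P[:,1]>-.45)
    rect(rs&(P[:,2]>.145)&(P[:,2]<.153)&(hsv[:,1]<80),'fork')
    rect(rs&(P[:,2]>.005)&(P[:,2]<.014)&(P[:,1]<-.16),'plate')
    y=rs&(hsv[:,0]>20)&(hsv[:,0]<32)&(hsv[:,1]>180)&(P[:,2]>.14); circ(y,'collar')
    b=rs&(hsv[:,0]>100)&(hsv[:,0]<125)&(hsv[:,1]>150)&(P[:,2]>.12)
    circ(b&(P[:,2]>.22),'handle top');
    b=rs&(hsv[:,0]>100)&(hsv[:,0]<125)&(hsv[:,1]>150)&(P[:,2]<.2); 
    if b.sum():print('small brush',P[b].mean(0),P[b].max(0))
    bt=(hsv[:,0]>18)&(hsv[:,0]<30)&(hsv[:,1]>150)&(P[:,2]>.03)&(P[:,2]<.11)&(P[:,1]>-.1)&(P[:,1]<.1)&(P[:,0]>.4)
    circ(bt,'bottle',.03)
    rc=(P[:,2]>.155)&(P[:,2]<.18)&(P[:,1]>-.1)&(P[:,1]<.1)&(P[:,0]>.4); print('cap',P[rc].mean(0))
    print('knobpix sample',im[270,135:160:3].tolist() if n=='top' else '')
E
```

```text
top
table z 0.00047034002117307683
jar rim 339 [0.5076 0.2102 0.0308] cen [0.507  0.2104] z 0.1302
base 2482 ((0.5261209011077881, 0.21209119260311127), (0.20805723965168, 0.391203910112381), 32.96199417114258)
tower 409 ((0.4822377860546112, 0.32814860343933105), (0.09312791377305984, 0.09191931039094925), 10.322155952453613)
knob top 229 ((0.4829065203666687, 0.3293847441673279), (0.05736798793077469, 0.014531604945659637), 77.95323181152344)
red ptr 26 [0.4778 0.309  0.119 ]
zero 7 [0.4447 0.3232 0.0737]
face 1258 [0.4829 0.3298 0.03  ] cen [0.4838 0.3207] z 0.0725
fork 221 ((0.5842023491859436, -0.26826775074005127), (0.034886255860328674, 0.08368425816297531), 67.79281616210938)
plate 2196 ((0.5674274563789368, -0.2996308505535126), (0.2789522111415863, 0.3338474929332733), 89.96713256835938)
collar 92 [ 0.5729 -0.2646  0.012 ] cen [ 0.5693 -0.2603] z 0.1562
handle top 70 [ 0.5718 -0.2625  0.0052] cen [ 0.5717 -0.2625] z 0.225
small brush [ 0.56378931 -0.21226821  0.16127014] [ 0.57434922 -0.14769873  0.19938501]
bottle 126 [ 0.5818 -0.0094  0.03  ] cen [ 0.5708 -0.0063] z 0.107
[... 488 characters left out ...]
086, 0.018790651112794876), 75.67900848388672)
red ptr 14 [0.4768 0.3071 0.1178]
zero 5 [0.4448 0.32   0.0741]
face 534 [0.5139 0.2764 0.03  ] cen [0.505  0.2933] z 0.0722
fork 315 ((0.5863085985183716, -0.27108079195022583), (0.03444638475775719, 0.08183492720127106), 67.13639831542969)
plate 3168 ((0.5501599311828613, -0.22494104504585266), (0.1592225730419159, 0.32250845432281494), 64.87068939208984)
collar 9
handle top 105 [ 0.5736 -0.2658  0.0061] cen [ 0.5743 -0.2662] z 0.2244
small brush [ 0.57191612 -0.2256939   0.1551536 ] [ 0.58277638 -0.14629442  0.19984705]
bottle 464 [ 0.5789 -0.0086  0.03  ] cen [ 0.5972 -0.0241] z 0.0984
cap [ 0.5833653  -0.01239407  0.16650817]
knobpix sample
```

```bash
cat > plan.py <<'E'
import sys
from h import *
def plan(*tg,turn=0):
    o=get_obs();p=np.array(o['ee_pos']);R=np.array(o['orientation'])
    print('t',round(o['time'],2),'p',p.round(4),'yawY',np.degrees(np.arctan2(R[1,1],R[0,1])).round(2),'gap',round(o['finger_gap'],4),'F',np.array(o['ft_force']).round(1))
    for t in tg:
        d=R.T@(np.array(t)-p)*1000; n=max(1,int(np.ceil(np.abs(d).max()/40)))
        print('to',t,'total',d.round(1),'rows',n,'each',(d/n).round(1)); p=np.array(t)
E
python3 -c "
from plan import *
plan((.238,-.632,.275),(.5735,-.2645,.275),(.5735,-.2645,.171))"
```

```text
t 1.0 p [ 0.2377 -0.6318  0.1944] yawY -69.39 gap 0.0856 F [-0.2  0.2  0.1]
to (0.238, -0.632, 0.275) total [  0.2   0.3 -80.6] rows 3 each [  0.1   0.1 -26.9]
to (0.5735, -0.2645, 0.275) total [ 443.4 -225.9    0. ] rows 12 each [ 36.9 -18.8   0. ]
to (0.5735, -0.2645, 0.171) total [ -0.  -0. 104.] rows 3 each [-0.  -0.  34.7]
```

Emit:
arm_command([
  [0,0,-40],
  [0,0,-40],
  [30,-15,0],
  [30,-15,0],
  [30,-15,0],
], roll=[0,0,0,0,0], claw=1, force=60)

```text
time: 1.42
ee_pos: [0.3065, -0.5578, 0.2754]
orientation: [[0.937, 0.35, 0.001], [0.35, -0.937, -0.002], [0.0, 0.002, -1.0]]
ft_force: [0.9, 0.7, -0.3]
finger_gap: 0.0856
```

Emit:
arm_command([
  [30,-15,0],
  [30,-15,0],
  [30,-15,0],
  [30,-15,0],
  [30,-15,0],
], roll=[0,0,0,0,0])

```text
time: 1.83
ee_pos: [0.4209, -0.4337, 0.2746]
orientation: [[0.936, 0.352, 0.0], [0.352, -0.936, -0.0], [0.0, 0.0, -1.0]]
ft_force: [1.4, -0.9, 0.4]
finger_gap: 0.0857
```

Emit:
arm_command([
  [30,-15,0],
  [30,-15,0],
  [30,-15,0],
  [30,-15,0],
  [0,0,0],
], roll=[0,0,0,0,0])

```text
time: 2.25
ee_pos: [0.517, -0.3286, 0.2745]
orientation: [[0.932, 0.362, 0.003], [0.362, -0.932, 0.004], [0.004, -0.002, -1.0]]
ft_force: [0.6, 2.0, 0.1]
finger_gap: 0.0857
```

```bash
python3 -c "
from plan import *
plan((.5735,-.2645,.275),(.5735,-.2645,.171))
im,d=snapshot('wrist');cv2.imwrite('pics/w1.png',im);ci=camera_info('wrist');u,v,P=cloud(ci,d)
hsv=cv2.cvtColor(im,cv2.COLOR_BGR2HSV)[v,u]
b=(hsv[:,0]>100)&(hsv[:,0]<125)&(hsv[:,1]>150)&(P[:,2]>.22)&(P[:,2]<.235);print(b.sum(),P[b].mean(0))
b=(hsv[:,0]>100)&(hsv[:,0]<125)&(hsv[:,1]>150)&(P[:,0]>.53);print(P[b].min(0),P[b].max(0))
"
```

```text
t 2.25 p [ 0.517  -0.3286  0.2745] yawY -68.76 gap 0.0857 F [0.6 2.  0.1]
to (0.5735, -0.2645, 0.275) total [ 75.9 -39.3  -0.1] rows 2 each [ 37.9 -19.6  -0. ]
to (0.5735, -0.2645, 0.171) total [ -0.4   0.3 104. ] rows 3 each [-0.1  0.1 34.7]
454 [ 0.56821247 -0.26821283  0.22485301]
[ 0.53143731 -0.64421307  0.0032537 ] [ 0.80671943 -0.15319474  0.40299869]
```

Emit:
arm_command([
  [25,-12.7,0],
  [25,-12.7,0],
  [25,-12.7,0],
  [0,0,0],
  [0,0,0],
], roll=[0,0,0,0,0])

```text
time: 2.72
ee_pos: [0.5686, -0.2735, 0.2742]
orientation: [[0.935, 0.354, -0.0], [0.354, -0.935, 0.0], [-0.0, -0.0, -1.0]]
ft_force: [0.2, -0.5, 0.5]
finger_gap: 0.0857
```

```bash
cat > look.py <<'E'
from plan import *
def handle(zt=.225):
    out=[]
    for n in ['wrist','top','scene']:
        ci=camera_info(n);im,d=snapshot(n);u,v,P=cloud(ci,d)
        hsv=cv2.cvtColor(im,cv2.COLOR_BGR2HSV)[v,u]
        b=(hsv[:,0]>100)&(hsv[:,0]<125)&(hsv[:,1]>150)&(abs(P[:,2]-zt)<.004)&(P[:,0]>.4)&(P[:,0]<.75)&(P[:,1]>-.4)&(P[:,1]<.4)
        if b.sum()>5:
            q=P[b][:,:2].astype(np.float32);print(n,b.sum(),P[b].mean(0).round(4),'mec',cv2.minEnclosingCircle(q))
        cv2.imwrite(f'pics/{n}_{get_obs()["time"]:.2f}.png',im)
E
python3 -c "
from look import *
handle()
plan((.5735,-.2645,.275),(.5735,-.2645,.171))
"; ls pics
```

```text
wrist 450 [ 0.5714 -0.2637  0.2252] mec ((0.5709720849990845, -0.2637229859828949), 0.008509285748004913)
scene 99 [ 0.574  -0.266   0.2242] mec ((0.5726996660232544, -0.26529061794281006), 0.009907093830406666)
t 2.87 p [ 0.5668 -0.2765  0.2744] yawY -69.54 gap 0.0852 F [-0.1 -1.   0.8]
to (0.5735, -0.2645, 0.275) total [10.4 -8.9 -0.6] rows 1 each [10.4 -8.9 -0.6]
to (0.5735, -0.2645, 0.171) total [ 1.00e-01 -1.00e-01  1.04e+02] rows 3 each [ 0.  -0.  34.7]
scene0.png
scene_2.87.png
top0.png
top_2.82.png
w1.png
wrist_2.77.png
za.png
zb.png
zc.png
```

Emit:
arm_command([
  [8.9,-9.5,0],
  [0,0,30],
  [0,0,35],
  [0,0,35],
  [0,0,0],
], roll=[0,0,0,0,0])

```text
time: 3.28
ee_pos: [0.5682, -0.2609, 0.1675]
orientation: [[0.936, 0.351, -0.011], [0.352, -0.936, 0.004], [-0.009, -0.008, -1.0]]
ft_force: [-1.5, -0.4, -2.0]
finger_gap: 0.0853
```

```bash
python3 -c "
from look import *
plan((.572,-.2645,.171))
"
```

```text
t 3.28 p [ 0.5682 -0.2609  0.1675] yawY -69.42 gap 0.0853 F [-1.5 -0.4 -2. ]
to (0.572, -0.2645, 0.171) total [ 2.3  4.7 -3.5] rows 1 each [ 2.3  4.7 -3.5]
```

Emit:
arm_command([
  [0,0,0],
  [0,0,0],
  [0,0,0],
], roll=[0,0,0])

```text
time: 3.53
ee_pos: [0.5748, -0.2631, 0.1773]
orientation: [[0.936, 0.352, 0.004], [0.352, -0.936, -0.002], [0.003, 0.003, -1.0]]
ft_force: [0.2, -0.2, 0.1]
finger_gap: 0.0856
```

```bash
python3 -c "
from look import *
plan((.572,-.2645,.173))
"
```

```text
t 3.53 p [ 0.5748 -0.2631  0.1773] yawY -69.41 gap 0.0856 F [ 0.2 -0.2  0.1]
to (0.572, -0.2645, 0.173) total [-3.1  0.3  4.3] rows 1 each [-3.1  0.3  4.3]
```

Emit:
arm_command([
  [-1,0,0],
  [0,0,0],
  [0,0,0],
  [0,0,0],
  [0,0,0],
], roll=[0,0,0,0,0])

```text
time: 3.95
ee_pos: [0.5722, -0.2629, 0.1747]
orientation: [[0.936, 0.352, 0.0], [0.352, -0.936, -0.0], [0.0, 0.0, -1.0]]
ft_force: [-0.3, -0.2, -0.0]
finger_gap: 0.0856
```

Emit:
arm_command([
  [0,0,0],
  [0,0,0],
  [0,0,0],
  [0,0,0],
  [0,0,0],
], roll=[0,0,0,0,0], claw=0, force=60)

```text
time: 4.37
ee_pos: [0.5721, -0.2628, 0.1744]
orientation: [[0.936, 0.352, -0.0], [0.352, -0.936, 0.0], [-0.0, -0.0, -1.0]]
ft_force: [0.1, -0.7, 0.1]
finger_gap: 0.0257
```

Emit:
arm_command([
  [0,0,0],
  [0,0,0],
  [0,0,0],
  [0,0,0],
], roll=[0,0,0,0])

```text
time: 4.7
ee_pos: [0.5722, -0.2631, 0.1746]
orientation: [[0.936, 0.352, 0.0], [0.352, -0.936, -0.0], [0.0, 0.001, -1.0]]
ft_force: [-0.3, -0.5, 1.1]
finger_gap: 0.0153
```

```bash
python3 -c "
from look import *
plan((.572,-.2645,.173))
handle()
"
```

```text
t 4.7 p [ 0.5722 -0.2631  0.1746] yawY -69.4 gap 0.0153 F [-0.3 -0.5  1.1]
to (0.572, -0.2645, 0.173) total [-0.7  1.2  1.6] rows 1 each [-0.7  1.2  1.6]
wrist 958 [ 0.5711 -0.2629  0.2252] mec ((0.5776654481887817, -0.2604626715183258), 0.020978178828954697)
scene 25 [ 0.576  -0.2607  0.2245] mec ((0.5738522410392761, -0.2705581784248352), 0.01455051638185978)
```

```bash
ls pics | grep wrist; python3 -c "
import cv2,glob
f=sorted(glob.glob('pics/wrist_4*'))[0];print(f);import shutil;shutil.copy(f,'pics/wg.png')"
```

```text
wrist_2.77.png
wrist_4.75.png
pics/wrist_4.75.png
```

View pics/wg.png

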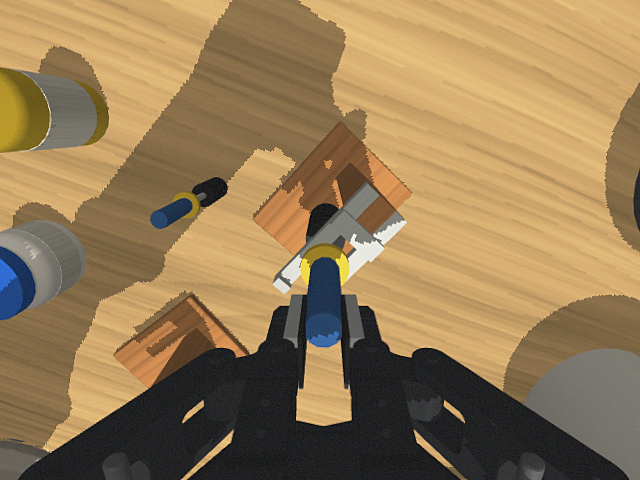

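Emit:
arm_command([
  [0,0,-3],
  [0,0,-4],
  [0,0,-4],
  [0,0,0],
  [0,0,0],
], roll=[0,0,0,0,0])

```text
time: 5.27
ee_pos: [0.5722, -0.2628, 0.1857]
orientation: [[0.936, 0.352, 0.0], [0.352, -0.936, -0.0], [0.0, 0.0, -1.0]]
ft_force: [-0.3, 0.2, -1.9]
finger_gap: 0.0154
```

```bash
python3 -c "
from look import *
plan((.572,-.2645,.173))
handle(.236)
n='scene';import glob
im=cv2.imread(sorted(glob.glob('pics/scene_5*'))[-1]);cv2.imwrite('pics/s5.png',cv2.resize(im[160:420,100:300],(460,600)))
im=cv2.imread(sorted(glob.glob('pics/wrist_5*'))[-1]);cv2.imwrite('pics/w5.png',cv2.resize(im[180:400,220:430],(570,600)))
"
```

```text
t 5.27 p [ 0.5722 -0.2628  0.1857] yawY -69.38 gap 0.0154 F [-0.3  0.2 -1.9]
to (0.572, -0.2645, 0.173) total [-0.8  1.5 12.7] rows 1 each [-0.8  1.5 12.7]
wrist 947 [ 0.5712 -0.2625  0.2363] mec ((0.5776233077049255, -0.259961873292923), 0.021000070497393608)
scene 29 [ 0.5762 -0.26    0.2348] mec ((0.576318621635437, -0.2619752883911133), 0.01020267978310585)
```

View pics/s5.png

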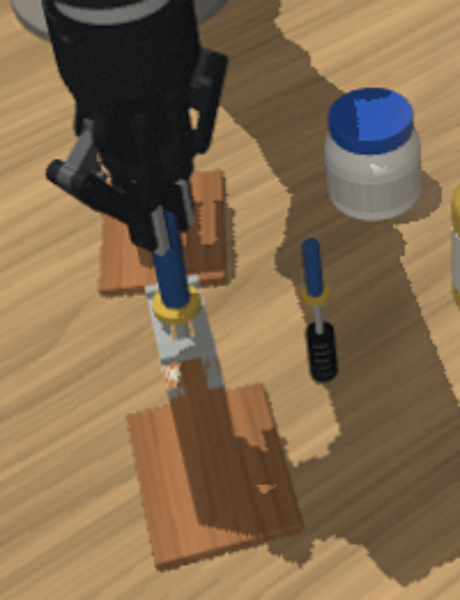

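View pics/w5.png

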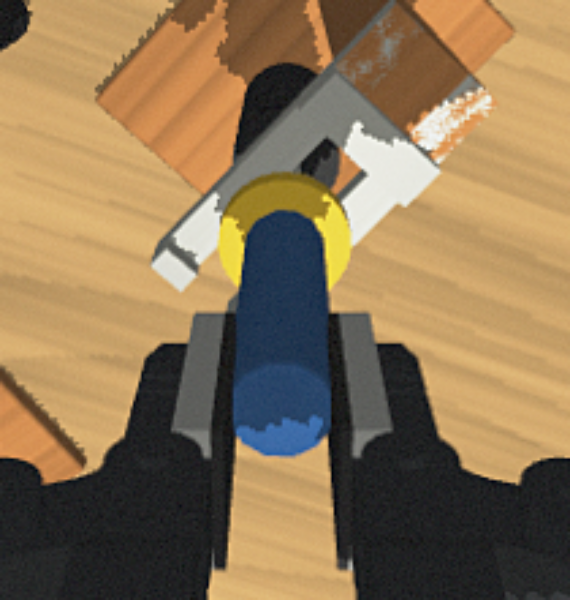

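Emit:
arm_command([
  [0,0,-1],
  [-7,-6.6,0],
  [-11,-10.3,0],
  [-11,-10.3,0],
  [-11,-10.3,0],
], roll=[0,0,0,0,0])

```text
time: 5.83
ee_pos: [0.5201, -0.2413, 0.1862]
orientation: [[0.936, 0.352, -0.001], [0.352, -0.936, 0.0], [-0.0, -0.0, -1.0]]
ft_force: [0.2, 0.0, -1.3]
finger_gap: 0.0154
```

Emit:
arm_command([
  [-9,-8.4,0],
  [-6,-5.6,0],
  [0,0,0],
  [0,0,0],
  [0,0,0],
], roll=[0,0,0,0,0])

```text
time: 6.25
ee_pos: [0.5031, -0.2342, 0.1866]
orientation: [[0.936, 0.352, 0.001], [0.352, -0.936, -0.0], [0.001, 0.001, -1.0]]
ft_force: [0.7, -0.1, -0.7]
finger_gap: 0.0149
```

```bash
python3 -c "
from look import *
plan((.508,-.236,.36),(.508,.2095,.36))
handle(.237)
"
```

```text
t 6.25 p [ 0.5031 -0.2342  0.1866] yawY -69.39 gap 0.0149 F [ 0.7 -0.1 -0.7]
to (0.508, -0.236, 0.36) total [   4.1    3.5 -173.4] rows 5 each [  0.8   0.7 -34.7]
to (0.508, 0.2095, 0.36) total [ 1.569e+02 -4.170e+02 -1.000e-01] rows 11 each [ 14.3 -37.9  -0. ]
wrist 966 [ 0.502  -0.2341  0.2372] mec ((0.5084401965141296, -0.23136086761951447), 0.020901551470160484)
scene 24 [ 0.5072 -0.2314  0.2361] mec ((0.5091383457183838, -0.23417671024799347), 0.009999561123549938)
```

Emit:
arm_command([
  [0,0,-25],
  [0,0,-40],
  [0,0,-40],
  [0,0,-40],
  [0,0,-28],
], roll=[0,0,0,0,0])

```text
time: 6.82
ee_pos: [0.5036, -0.2343, 0.3634]
orientation: [[0.936, 0.352, 0.004], [0.352, -0.936, -0.001], [0.003, 0.003, -1.0]]
ft_force: [0.3, 0.3, -0.3]
finger_gap: 0.0151
```

Emit:
arm_command([
  [5,-12,0],
  [9,-24,0],
  [10,-26,0],
  [10,-26,0],
  [10,-26,0],
], roll=[0,0,0,0,0])

```text
time: 7.23
ee_pos: [0.5035, -0.1104, 0.3588]
orientation: [[0.936, 0.352, -0.0], [0.352, -0.936, 0.0], [-0.0, -0.0, -1.0]]
ft_force: [0.7, 0.7, -0.4]
finger_gap: 0.0152
```

```bash
python3 -c "
from look import *
plan((.508,.2095,.36))
"
```

```text
t 7.23 p [ 0.5035 -0.1104  0.3588] yawY -69.4 gap 0.0152 F [ 0.7  0.7 -0.4]
to (0.508, 0.2095, 0.36) total [ 116.8 -297.8   -1.1] rows 8 each [ 14.6 -37.2  -0.1]
```

Emit:
arm_command([
  [11,-28,0],
  [11,-28,0],
  [11,-28,0],
  [11,-28,0],
  [11,-28,0],
], roll=[0,0,0,0,0])

```text
time: 7.65
ee_pos: [0.5055, 0.0403, 0.3589]
orientation: [[0.936, 0.352, -0.001], [0.352, -0.936, 0.0], [-0.0, -0.0, -1.0]]
ft_force: [1.6, -0.4, -1.7]
finger_gap: 0.0155
```

Emit:
arm_command([
  [11,-28,0],
  [11,-28,0],
  [11,-28,0],
  [10,-25,0],
  [7,-16,0],
], roll=[0,0,0,0,0])

```text
time: 8.07
ee_pos: [0.5077, 0.1769, 0.3588]
orientation: [[0.935, 0.355, -0.001], [0.355, -0.935, 0.001], [-0.0, -0.002, -1.0]]
ft_force: [-0.1, 0.5, -0.9]
finger_gap: 0.0152
```

Emit:
arm_command([
  [0,0,0],
  [0,0,0],
  [0,0,0],
], roll=[0,0,0])

```text
time: 8.32
ee_pos: [0.5086, 0.1723, 0.3588]
orientation: [[0.936, 0.351, -0.001], [0.351, -0.936, -0.001], [-0.001, 0.0, -1.0]]
ft_force: [0.4, -1.1, -1.4]
finger_gap: 0.0152
```

```bash
cat > jar.py <<'E'
from look import *
from scipy.optimize import least_squares
def jar(tag):
    for n in ['wrist','top','scene']:
        ci=camera_info(n);im,d=snapshot(n);u,v,P=cloud(ci,d);hsv=cv2.cvtColor(im,cv2.COLOR_BGR2HSV)[v,u]
        reg=(np.hypot(P[:,0]-.508,P[:,1]-.21)<.06)&(P[:,2]>.127)&(P[:,2]<.1345)&(hsv[:,1]<70)&(hsv[:,2]>90)
        q=P[reg][:,:2]
        if len(q)>20:
            s=least_squares(lambda p:np.hypot(*(q-p).T)-.031,[.508,.21],loss='soft_l1',f_scale=.002);print(n,len(q),s.x.round(4),'z',np.median(P[reg,2]).round(4))
        cv2.imwrite(f'pics/{tag}_{n}.png',im)
E
python3 -c "
from jar import *
jar('j1')
plan((.508,.2095,.36))
handle(.41)
"
```

```text
wrist 841 [0.5059 0.2111] z 0.1302
top 168 [0.5079 0.21  ] z 0.1301
scene 225 [0.5079 0.2089] z 0.1293
t 8.47 p [0.5088 0.1718 0.3593] yawY -69.51 gap 0.0149 F [ 1.1 -0.5 -1.9]
to (0.508, 0.2095, 0.36) total [ 12.4 -35.6  -0.8] rows 1 each [ 12.4 -35.6  -0.8]
wrist 872 [0.5082 0.1721 0.4099] mec ((0.5144797563552856, 0.17479625344276428), 0.02086130529642105)
top 27 [0.5021 0.1696 0.4098] mec ((0.5056264400482178, 0.16472980380058289), 0.013026873581111431)
```

View pics/j1_wrist.png

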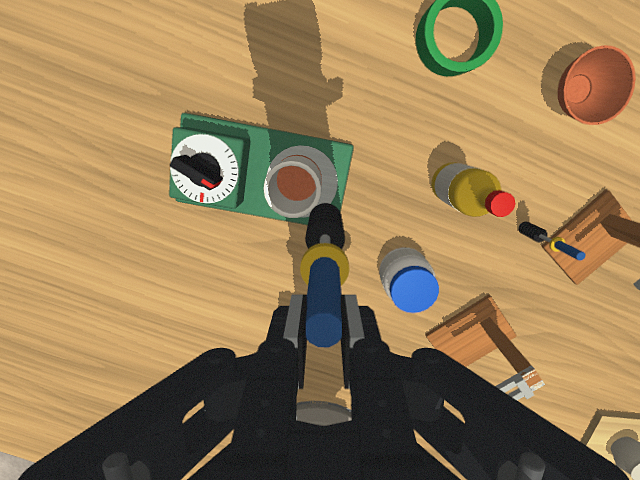

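View pics/j1_scene.png

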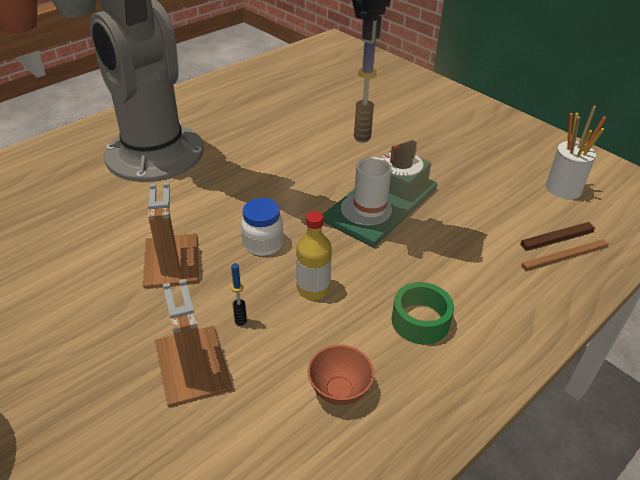

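Emit:
arm_command([
  [4,-12,0],
  [4,-12,0],
  [4,-11.5,0],
  [0,0,0],
  [0,0,0],
], roll=[0,0,0,0,0])

```text
time: 9.03
ee_pos: [0.5071, 0.211, 0.3594]
orientation: [[0.935, 0.353, -0.0], [0.353, -0.935, -0.0], [-0.0, 0.0, -1.0]]
ft_force: [0.2, 0.4, -1.5]
finger_gap: 0.0151
```

```bash
python3 -c "
from jar import *
plan((.5075,.2097,.36))
p=np.array(get_obs()['ee_pos'])
for n in ['scene','wrist','top']:
    ci=camera_info(n);im,d=snapshot(n);u,v,P=cloud(ci,d);cv2.imwrite(f'pics/j2_{n}.png',im)
    m=(np.hypot(P[:,0]-p[0],P[:,1]-p[1])<.035)
    c=np.array(ci['position'])
    for a,b,r in [(.19,.282,.016),(.286,.33,.004),(.34,.36,.009)]:
        k=m&(P[:,2]>a)&(P[:,2]<b)
        if k.sum()<8: continue
        q=P[k]; vd=(p-c)[:2];vd/=np.linalg.norm(vd); s=np.array([-vd[1],vd[0]])
        l=(q[:,:2]-p[:2])@s; f=(q[:,:2]-p[:2])@vd
        print(n,a,k.sum(),'lateral mid mm',(1000*(l.min()+l.max())/2).round(1),'mean',(1000*l.mean()).round(1),'near+r',(1000*(np.percentile(f,3)+r)).round(1),'dir',s.round(2),'zmin',q[:,2].min().round(4))
plan((.5075,.2097,.36))
"
```

```text
t 9.03 p [0.5071 0.211  0.3594] yawY -69.31 gap 0.0151 F [ 0.2  0.4 -1.5]
to (0.5075, 0.2097, 0.36) total [-0.1  1.4 -0.6] rows 1 each [-0.1  1.4 -0.6]
scene 0.19 660 lateral mid mm 1.3 mean 1.4 near+r -2.5 dir [-0.76 -0.65] zmin 0.2092
scene 0.286 99 lateral mid mm 1.1 mean 1.4 near+r -3.2 dir [-0.76 -0.65] zmin 0.287
scene 0.34 142 lateral mid mm 1.1 mean 1.6 near+r -3.7 dir [-0.76 -0.65] zmin 0.34
wrist 0.19 1310 lateral mid mm 1.5 mean 1.7 near+r 3.0 dir [ 0.35 -0.94] zmin 0.216
wrist 0.286 60 lateral mid mm 1.5 mean 1.5 near+r 2.0 dir [ 0.35 -0.94] zmin 0.286
wrist 0.34 1153 lateral mid mm 1.0 mean 1.1 near+r -2.8 dir [ 0.35 -0.94] zmin 0.34
top 0.19 461 lateral mid mm -1.3 mean -1.5 near+r -2.9 dir [-0.97  0.23] zmin 0.2147
top 0.286 21 lateral mid mm -0.8 mean -0.9 near+r -2.5 dir [-0.97  0.23] zmin 0.2861
top 0.34 192 lateral mid mm -1.0 mean -0.1 near+r -7.0 dir [-0.97  0.23] zmin 0.34
t 9.18 p [0.5075 0.2097 0.3593] yawY -69.46 gap 0.015 F [ 0.3 -0.1 -0.4]
to (0.5075, 0.2097, 0.36) total [ 0.  -0.  -0.7] rows 1 each [ 0.  -0.  -0.7]
```

Emit:
arm_command([
  [0,0,15],
  [0,0,25],
  [0,0,30],
  [0,0,25],
  [0,0,10],
], roll=[0,0,0,0,0])

```text
time: 9.6
ee_pos: [0.5057, 0.2085, 0.2509]
orientation: [[0.936, 0.351, -0.005], [0.351, -0.936, -0.003], [-0.005, 0.001, -1.0]]
ft_force: [-0.7, -1.1, -1.6]
finger_gap: 0.0152
```

Emit:
arm_command([
  [0,0,10],
  [0,0,20],
  [0,0,20],
  [0,0,8],
  [0,0,0],
], roll=[0,0,0,0,0])

```text
time: 10.02
ee_pos: [0.5067, 0.21, 0.1954]
orientation: [[0.936, 0.352, -0.002], [0.352, -0.936, -0.001], [-0.002, 0.0, -1.0]]
ft_force: [0.3, -0.1, -0.7]
finger_gap: 0.0156
```

Emit:
arm_command([
  [0,0,0],
  [0,0,3],
  [0,0,2],
  [0,0,0],
  [0,0,0],
], roll=[0,0,0,0,0])

```text
time: 10.43
ee_pos: [0.5075, 0.2108, 0.1919]
orientation: [[0.936, 0.352, 0.001], [0.352, -0.936, 0.0], [0.001, 0.0, -1.0]]
ft_force: [0.1, -0.2, -0.9]
finger_gap: 0.0151
```

```bash
python3 -c "
from jar import *
plan((.5075,.2097,.1875))
jar('j3')
handle(.242)
"
```

```text
t 10.43 p [0.5075 0.2108 0.1919] yawY -69.39 gap 0.0151 F [ 0.1 -0.2 -0.9]
to (0.5075, 0.2097, 0.1875) total [-0.3  1.   4.4] rows 1 each [-0.3  1.   4.4]
wrist 1763 [0.506  0.2112] z 0.1302
top 226 [0.5077 0.2104] z 0.13
scene 235 [0.5081 0.2089] z 0.1294
wrist 905 [0.5066 0.2111 0.2423] mec ((0.5037757754325867, 0.2168617844581604), 0.016443299129605293)
```

Jar unmoved. Down in small steps until light contact.

Emit:
arm_command([
  [0,0,2],
  [0,0,1],
  [0,0,0.5],
  [0,0,0],
], roll=[0,0,0,0])

```text
time: 11.07
ee_pos: [0.5072, 0.2106, 0.1877]
orientation: [[0.936, 0.352, -0.0], [0.352, -0.936, -0.0], [-0.0, 0.0, -1.0]]
ft_force: [-0.1, -0.3, -1.8]
finger_gap: 0.0156
```

Emit:
arm_command([
  [0,0,0.5],
  [0,0,0.5],
  [0,0,0],
], roll=[0,0,0])

```text
time: 11.32
ee_pos: [0.5078, 0.2109, 0.1875]
orientation: [[0.936, 0.352, 0.001], [0.352, -0.936, 0.0], [0.001, 0.0, -1.0]]
ft_force: [-0.1, -0.4, 3.9]
finger_gap: 0.0148
```

Emit:
arm_command([
  [0,0,-15],
  [0,0,-25],
  [0,0,-25],
  [0,0,-14],
  [0,0,-7],
], roll=[0,0,0,0,0])

```text
time: 11.73
ee_pos: [0.508, 0.2113, 0.275]
orientation: [[0.936, 0.352, 0.003], [0.352, -0.936, 0.001], [0.003, -0.0, -1.0]]
ft_force: [0.3, 0.2, -0.6]
finger_gap: 0.0149
```

Emit:
arm_command([
  [0,0,0],
  [0,0,0],
  [0,0,0],
], roll=[0,0,0])

```text
time: 11.98
ee_pos: [0.5065, 0.2101, 0.2714]
orientation: [[0.936, 0.352, -0.002], [0.352, -0.936, -0.001], [-0.003, 0.0, -1.0]]
ft_force: [0.4, 0.1, -0.5]
finger_gap: 0.0154
```

Emit:
arm_command([
  [0,0,12],
  [0,0,22],
  [0,0,22],
  [0,0,16],
  [0,0,8],
], roll=[0,0,0,0,0])

```text
time: 12.4
ee_pos: [0.5051, 0.2094, 0.1888]
orientation: [[0.936, 0.352, -0.005], [0.352, -0.936, -0.002], [-0.006, 0.0, -1.0]]
ft_force: [0.3, -0.4, -1.2]
finger_gap: 0.0152
```

Emit:
arm_command([
  [0,0,2],
  [0,0,2],
  [0,0,1],
  [0,0,0],
  [0,0,0],
], roll=[0,0,0,0,0])

```text
time: 12.82
ee_pos: [0.5077, 0.211, 0.1887]
orientation: [[0.936, 0.352, 0.001], [0.352, -0.936, 0.001], [0.002, -0.0, -1.0]]
ft_force: [-0.3, -0.1, -1.4]
finger_gap: 0.015
```

Emit:
arm_command([
  [0,0,0.7],
  [0,0,0.5],
  [0,0,0],
  [0,0,0],
], roll=[0,0,0,0])

```text
time: 13.15
ee_pos: [0.5079, 0.2109, 0.1875]
orientation: [[0.936, 0.352, 0.002], [0.352, -0.936, 0.001], [0.002, 0.0, -1.0]]
ft_force: [0.2, -0.9, 3.8]
finger_gap: 0.0153
```

Emit:
arm_command([
  [0,0,-15],
  [0,0,-25],
  [0,0,-25],
  [0,0,-15],
  [0,0,-7.5],
], roll=[0,0,0,0,0])

```text
time: 13.57
ee_pos: [0.508, 0.2112, 0.2764]
orientation: [[0.936, 0.352, 0.003], [0.352, -0.936, 0.001], [0.003, -0.0, -1.0]]
ft_force: [0.3, 0.9, -1.2]
finger_gap: 0.0153
```

Emit:
arm_command([
  [0,0,0],
  [0,0,0],
  [0,0,0],
], roll=[0,0,0])

```text
time: 13.82
ee_pos: [0.5065, 0.2101, 0.2727]
orientation: [[0.936, 0.352, -0.002], [0.352, -0.936, -0.001], [-0.003, 0.0, -1.0]]
ft_force: [0.3, 0.5, -1.3]
finger_gap: 0.0154
```

Emit:
arm_command([
  [0,0,12],
  [0,0,22],
  [0,0,22],
  [0,0,16],
  [0,0,9],
], roll=[0,0,0,0,0])

```text
time: 14.23
ee_pos: [0.5052, 0.2095, 0.1892]
orientation: [[0.936, 0.352, -0.005], [0.352, -0.936, -0.002], [-0.006, 0.0, -1.0]]
ft_force: [0.2, 0.1, -0.2]
finger_gap: 0.0148
```

Emit:
arm_command([
  [0,0,2],
  [0,0,2],
  [0,0,1],
  [0,0,0],
  [0,0,0],
], roll=[0,0,0,0,0])

```text
time: 14.65
ee_pos: [0.5078, 0.2109, 0.189]
orientation: [[0.936, 0.352, 0.001], [0.352, -0.936, 0.001], [0.002, -0.0, -1.0]]
ft_force: [1.0, 0.5, -1.4]
finger_gap: 0.0153
```

Emit:
arm_command([
  [0,0,0.9],
  [0,0,0.6],
  [0,0,0],
  [0,0,0],
], roll=[0,0,0,0])

```text
time: 14.98
ee_pos: [0.5079, 0.211, 0.1875]
orientation: [[0.936, 0.352, 0.002], [0.352, -0.936, 0.001], [0.002, 0.0, -1.0]]
ft_force: [0.4, -0.4, 3.5]
finger_gap: 0.0151
```

Emit:
arm_command([
  [0,0,-15],
  [0,0,-25],
  [0,0,-25],
  [0,0,-15],
  [0,0,-8],
], roll=[0,0,0,0,0])

```text
time: 15.4
ee_pos: [0.5079, 0.2112, 0.2768]
orientation: [[0.936, 0.352, 0.003], [0.352, -0.936, 0.001], [0.003, -0.0, -1.0]]
ft_force: [1.1, 0.0, -1.8]
finger_gap: 0.0152
```

Emit:
arm_command([
  [0,0,0],
  [0,0,0],
  [0,0,0],
  [0,0,0],
], roll=[0,0,0,0])

```text
time: 15.73
ee_pos: [0.5065, 0.2102, 0.2732]
orientation: [[0.936, 0.352, -0.002], [0.352, -0.936, -0.001], [-0.003, 0.0, -1.0]]
ft_force: [-0.4, 0.1, -1.5]
finger_gap: 0.015
```

Emit:
arm_command([
  [0,0,-15],
  [0,0,-25],
  [0,0,-25],
  [0,0,-15],
  [0,0,-8],
], roll=[0,0,0,0,0])

```text
time: 16.15
ee_pos: [0.5077, 0.2111, 0.3641]
orientation: [[0.936, 0.352, 0.002], [0.352, -0.936, 0.001], [0.002, -0.0, -1.0]]
ft_force: [0.4, -0.1, -1.1]
finger_gap: 0.0152
```

```bash
python3 -c "
from jar import *
jar('j4')
plan((.503,-.234,.36))
"
```

```text
wrist 617 [0.5057 0.2111] z 0.1302
top 252 [0.5077 0.2104] z 0.1302
scene 224 [0.5081 0.2088] z 0.1294
t 16.3 p [0.5071 0.2105 0.3618] yawY -69.39 gap 0.0153 F [-0.1  0.9 -1.4]
to (0.503, -0.234, 0.36) total [-160.3  414.6    2. ] rows 11 each [-14.6  37.7   0.2]
```

Emit:
arm_command([
  [-5,13,0],
  [-11,28,0],
  [-11,28,0],
  [-11,28,0],
  [-11,28,0],
], roll=[0,0,0,0,0])

```text
time: 16.72
ee_pos: [0.5043, 0.0747, 0.3606]
orientation: [[0.936, 0.352, -0.003], [0.352, -0.936, -0.001], [-0.003, -0.001, -1.0]]
ft_force: [1.0, -1.0, -0.8]
finger_gap: 0.0147
```

Emit:
arm_command([
  [-11,28,0],
  [-11,28,0],
  [-11,28,0],
  [-11,28,0],
  [-11,28,0],
], roll=[0,0,0,0,0])

```text
time: 17.13
ee_pos: [0.502, -0.0756, 0.3607]
orientation: [[0.936, 0.352, -0.003], [0.352, -0.936, 0.0], [-0.003, -0.001, -1.0]]
ft_force: [0.6, 0.6, -1.5]
finger_gap: 0.0149
```

Emit:
arm_command([
  [-11,28,0],
  [-10,26,0],
  [-8,20,0],
  [0,0,0],
  [0,0,0],
], roll=[0,0,0,0,0])

```text
time: 17.55
ee_pos: [0.501, -0.1547, 0.3606]
orientation: [[0.937, 0.349, -0.003], [0.349, -0.937, 0.001], [-0.003, -0.002, -1.0]]
ft_force: [0.1, 0.2, -1.2]
finger_gap: 0.0154
```

```bash
python3 -c "
from jar import *
plan((.503,-.2340,.36),(.503,-.2340,.187))
"
```

```text
t 17.55 p [ 0.501  -0.1547  0.3606] yawY -69.57 gap 0.0154 F [ 0.1  0.2 -1.2]
to (0.503, -0.234, 0.36) total [-25.8  75.    0.5] rows 2 each [-12.9  37.5   0.3]
to (0.503, -0.234, 0.187) total [  0.5   0.3 173. ] rows 5 each [ 0.1  0.1 34.6]
```

Emit:
arm_command([
  [-9,25,0],
  [-9,25,0],
  [-8,24,0],
  [0,0,0],
  [0,0,0],
], roll=[0,0,0,0,0])

```text
time: 17.97
ee_pos: [0.5034, -0.2319, 0.3612]
orientation: [[0.936, 0.351, -0.002], [0.351, -0.936, 0.001], [-0.002, -0.002, -1.0]]
ft_force: [-0.6, 0.3, -1.6]
finger_gap: 0.0148
```

Emit:
arm_command([
  [0,0,0],
  [0,0,0],
], roll=[0,0])

```text
time: 18.13
ee_pos: [0.5041, -0.2298, 0.3622]
orientation: [[0.935, 0.355, -0.001], [0.355, -0.935, 0.001], [-0.0, -0.001, -1.0]]
ft_force: [0.1, 0.1, -1.6]
finger_gap: 0.0156
```

```bash
python3 -c "
from jar import *
plan((.503,-.2340,.36),(.503,-.2340,.187))
"
```

```text
t 18.13 p [ 0.5041 -0.2298  0.3622] yawY -69.22 gap 0.0156 F [ 0.1  0.1 -1.6]
to (0.503, -0.234, 0.36) total [-2.5  3.5  2.2] rows 1 each [-2.5  3.5  2.2]
to (0.503, -0.234, 0.187) total [  0.    0.2 173. ] rows 5 each [ 0.   0.  34.6]
```

Emit:
arm_command([
  [-1,1.5,15],
  [0,0,30],
  [0,0,30],
  [0,0,30],
  [0,0,30],
], roll=[0,0,0,0,0])

```text
time: 18.55
ee_pos: [0.5037, -0.232, 0.2267]
orientation: [[0.935, 0.354, 0.001], [0.354, -0.935, 0.0], [0.001, 0.0, -1.0]]
ft_force: [0.2, -0.4, -1.7]
finger_gap: 0.0154
```

Emit:
arm_command([
  [0,0,20],
  [0,0,13],
  [0,0,5],
  [0,0,0],
  [0,0,0],
], roll=[0,0,0,0,0])

```text
time: 18.97
ee_pos: [0.5041, -0.233, 0.1904]
orientation: [[0.936, 0.353, 0.001], [0.353, -0.936, -0.0], [0.001, 0.0, -1.0]]
ft_force: [0.3, 0.2, -1.6]
finger_gap: 0.015
```

Emit:
arm_command([
  [0,0,0],
  [0,0,0],
  [0,0,0],
], roll=[0,0,0])

```text
time: 19.22
ee_pos: [0.504, -0.2338, 0.1907]
orientation: [[0.936, 0.352, 0.002], [0.352, -0.936, -0.001], [0.001, 0.001, -1.0]]
ft_force: [-0.2, -0.8, -2.0]
finger_gap: 0.0153
```

```bash
python3 -c "
from jar import *
plan((.5031,-.2342,.188),(.5722,-.2628,.188),(.5722,-.2628,.1746))
handle(.238)
"
```

```text
t 19.22 p [ 0.504  -0.2338  0.1907] yawY -69.38 gap 0.0153 F [-0.2 -0.8 -2. ]
to (0.5031, -0.2342, 0.188) total [-1.   0.1  2.7] rows 1 each [-1.   0.1  2.7]
to (0.5722, -0.2628, 0.188) total [54.6 51.1  0.1] rows 2 each [27.3 25.5  0.1]
to (0.5722, -0.2628, 0.1746) total [-0.  -0.  13.4] rows 1 each [-0.  -0.  13.4]
wrist 805 [ 0.5034 -0.2335  0.2407] mec ((0.5096174478530884, -0.23081380128860474), 0.020785003900527954)
scene 28 [ 0.5085 -0.2311  0.239 ] mec ((0.5082851648330688, -0.23304598033428192), 0.00927285011857748)
```

Emit:
arm_command([
  [0,0,2],
  [6,5.7,0],
  [10,9.5,0],
  [10,9.5,0],
  [10,9.5,0],
], roll=[0,0,0,0,0])

```text
time: 19.78
ee_pos: [0.5502, -0.2535, 0.1876]
orientation: [[0.936, 0.352, 0.0], [0.352, -0.936, -0.0], [0.0, 0.0, -1.0]]
ft_force: [-0.4, 0.1, -1.7]
finger_gap: 0.0152
```

Emit:
arm_command([
  [9,8.6,0],
  [6,5.7,0],
  [2.5,2.4,0],
  [0,0,0],
  [0,0,0],
], roll=[0,0,0,0,0])

```text
time: 20.2
ee_pos: [0.571, -0.2623, 0.1874]
orientation: [[0.936, 0.352, -0.001], [0.352, -0.936, 0.0], [-0.001, -0.001, -1.0]]
ft_force: [0.2, 1.0, -1.1]
finger_gap: 0.0148
```

Emit:
arm_command([
  [0,0,0],
  [0,0,0],
], roll=[0,0])

```text
time: 20.37
ee_pos: [0.5709, -0.2623, 0.1878]
orientation: [[0.936, 0.352, -0.0], [0.352, -0.936, -0.0], [-0.0, -0.0, -1.0]]
ft_force: [-0.4, -0.6, -1.2]
finger_gap: 0.0152
```

```bash
python3 -c "
from jar import *
plan((.5722,-.2628,.188),(.5722,-.2628,.1746))
handle(.238)
import glob
im=cv2.imread(sorted(glob.glob('pics/wrist_20*'))[-1]);cv2.imwrite('pics/w20.png',cv2.resize(im[180:400,220:430],(570,600)))
"
```

```text
t 20.37 p [ 0.5709 -0.2623  0.1878] yawY -69.39 gap 0.0152 F [-0.4 -0.6 -1.2]
to (0.5722, -0.2628, 0.188) total [ 1.   0.9 -0.2] rows 1 each [ 1.   0.9 -0.2]
to (0.5722, -0.2628, 0.1746) total [ 0.   0.  13.4] rows 1 each [ 0.   0.  13.4]
wrist 953 [ 0.5699 -0.2621  0.2384] mec ((0.5761332511901855, -0.25938311219215393), 0.020750077441334724)
scene 24 [ 0.5747 -0.2594  0.2379] mec ((0.5735454559326172, -0.26017317175865173), 0.006558626890182495)
```

View pics/w20.png

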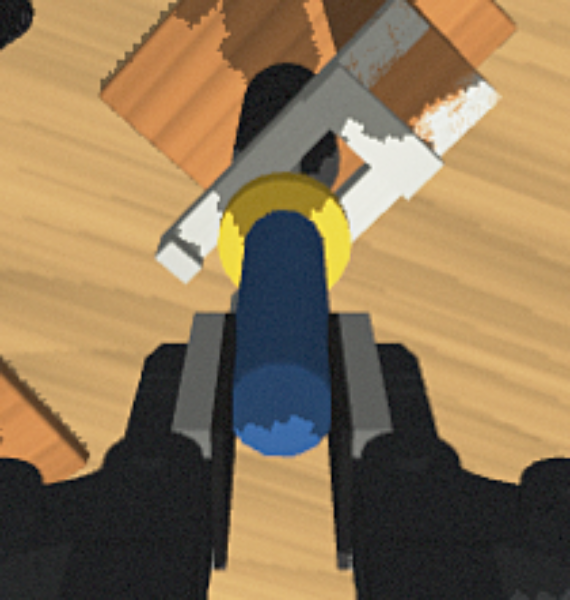

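Emit:
arm_command([
  [1,0.9,0],
  [0,0,4],
  [0,0,4],
  [0,0,3],
  [0,0,0],
], roll=[0,0,0,0,0])

```text
time: 20.93
ee_pos: [0.572, -0.2627, 0.1755]
orientation: [[0.936, 0.352, -0.002], [0.352, -0.936, 0.001], [-0.001, -0.001, -1.0]]
ft_force: [-0.7, 0.2, -2.2]
finger_gap: 0.0153
```

Emit:
arm_command([
  [0,0,1],
  [0,0,0.7],
  [0,0,0],
  [0,0,0],
], roll=[0,0,0,0])

```text
time: 21.27
ee_pos: [0.5727, -0.2629, 0.1751]
orientation: [[0.936, 0.352, 0.0], [0.352, -0.936, -0.0], [0.0, 0.0, -1.0]]
ft_force: [-0.9, -0.8, -1.5]
finger_gap: 0.0152
```

Emit:
arm_command([
  [0,0,0.5],
  [0,0,0.4],
  [0,0,0],
  [0,0,0],
], roll=[0,0,0,0])

```text
time: 21.6
ee_pos: [0.573, -0.263, 0.1746]
orientation: [[0.936, 0.352, 0.001], [0.352, -0.936, -0.0], [0.001, 0.001, -1.0]]
ft_force: [-0.6, 0.1, 1.1]
finger_gap: 0.0152
```

Light contact; release.

Emit:
arm_command([
  [0,0,0],
  [0,0,0],
  [0,0,0],
  [0,0,0],
  [0,0,0],
], roll=[0,0,0,0,0], claw=1)

```text
time: 22.02
ee_pos: [0.5726, -0.2629, 0.174]
orientation: [[0.936, 0.352, -0.0], [0.352, -0.936, -0.0], [-0.0, -0.0, -1.0]]
ft_force: [-0.3, 0.8, 0.4]
finger_gap: 0.0747
```

Emit:
arm_command([
  [0,0,0],
  [0,0,0],
  [0,0,0],
], roll=[0,0,0])

```text
time: 22.27
ee_pos: [0.5726, -0.2629, 0.1741]
orientation: [[0.936, 0.352, -0.0], [0.352, -0.936, -0.0], [-0.0, 0.0, -1.0]]
ft_force: [0.4, -0.2, -0.7]
finger_gap: 0.0853
```

Emit:
arm_command([
  [0,0,-12],
  [0,0,-25],
  [0,0,-30],
  [0,0,-30],
  [0,0,-20],
], roll=[0,0,0,0,0])

```text
time: 22.68
ee_pos: [0.5736, -0.2633, 0.2955]
orientation: [[0.936, 0.352, 0.004], [0.352, -0.936, -0.001], [0.003, 0.003, -1.0]]
ft_force: [0.6, -1.0, 0.5]
finger_gap: 0.0858
```

```bash
python3 -c "
from jar import *
plan((.483,.329,.29))
handle(.225)
import glob
im=cv2.imread(sorted(glob.glob('pics/scene_22*'))[-1]);cv2.imwrite('pics/s22.png',cv2.resize(im[160:420,100:300],(460,600)))
"
```

```text
t 22.68 p [ 0.5736 -0.2633  0.2955] yawY -69.39 gap 0.0858 F [ 0.6 -1.   0.5]
to (0.483, 0.329, 0.29) total [ 123.6 -586.3    4.3] rows 15 each [  8.2 -39.1   0.3]
wrist 371 [ 0.5721 -0.2634  0.2253] mec ((0.5716682076454163, -0.2636001706123352), 0.008623003959655762)
top 16 [ 0.568  -0.2649  0.2247] mec ((0.5687391757965088, -0.2645975947380066), 0.00528706843033433)
scene 100 [ 0.5747 -0.266   0.2243] mec ((0.5738484859466553, -0.26592010259628296), 0.009786753915250301)
```

View pics/s22.png

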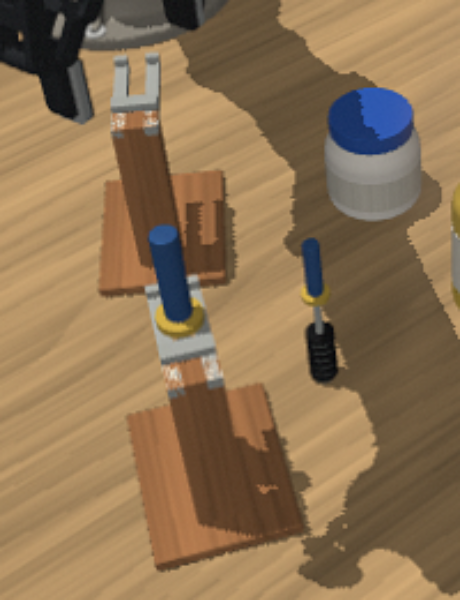

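Emit:
arm_command([
  [3,-14,0],
  [6,-28,0],
  [6,-28,0],
  [6,-28,0],
  [6,-28,0],
], roll=[0,0,0,0,0])

```text
time: 23.25
ee_pos: [0.552, -0.1329, 0.2897]
orientation: [[0.936, 0.353, -0.003], [0.353, -0.936, 0.001], [-0.002, -0.002, -1.0]]
ft_force: [0.7, 0.2, 0.5]
finger_gap: 0.0855
```

Emit:
arm_command([
  [6,-28,0],
  [6,-28,0],
  [6,-28,0],
  [6,-28,0],
  [6,-28,0],
], roll=[0,0,0,0,0])

```text
time: 23.67
ee_pos: [0.5304, 0.0084, 0.2898]
orientation: [[0.936, 0.353, -0.003], [0.353, -0.936, -0.0], [-0.003, -0.001, -1.0]]
ft_force: [1.2, 0.3, 0.0]
finger_gap: 0.0853
```

Emit:
arm_command([
  [6,-28,0],
  [6,-28,0],
  [6,-28,0],
  [6,-28,0],
  [6,-28,0],
], roll=[0,0,0,0,0])

```text
time: 24.08
ee_pos: [0.509, 0.1495, 0.2898]
orientation: [[0.936, 0.353, -0.003], [0.353, -0.936, -0.001], [-0.003, -0.0, -1.0]]
ft_force: [-0.2, -0.1, -0.4]
finger_gap: 0.085
```

Emit:
arm_command([
  [6,-28,0],
  [6,-28,0],
  [6,-28,0],
  [3,-14,0],
  [0,0,0],
], roll=[0,0,0,0,0])

```text
time: 24.5
ee_pos: [0.4929, 0.2516, 0.2899]
orientation: [[0.933, 0.359, -0.003], [0.359, -0.933, 0.001], [-0.003, -0.002, -1.0]]
ft_force: [-1.0, 0.2, 0.0]
finger_gap: 0.0857
```

Emit:
arm_command([
  [0,0,0],
  [0,0,0],
  [0,0,0],
  [0,0,0],
  [0,0,0],
], roll=[-0.11,-0.11,-0.11,-0.11,-0.11])

```text
time: 24.92
ee_pos: [0.4953, 0.2458, 0.29]
orientation: [[0.61, 0.792, -0.002], [0.792, -0.61, -0.002], [-0.003, -0.001, -1.0]]
ft_force: [0.1, 0.1, -0.6]
finger_gap: 0.0855
```

Emit:
arm_command([
  [0,0,0],
  [0,0,0],
  [0,0,0],
  [0,0,0],
  [0,0,0],
], roll=[-0.11,-0.11,-0.11,-0.11,0])

```text
time: 25.33
ee_pos: [0.4954, 0.2458, 0.29]
orientation: [[0.216, 0.976, -0.002], [0.976, -0.216, -0.001], [-0.002, -0.002, -1.0]]
ft_force: [-0.8, -0.8, -0.9]
finger_gap: 0.0856
```

```bash
cat > knob.py <<'E'
from plan import *
def knob(tag,cams=('wrist','top','scene')):
    for n in cams:
        ci=camera_info(n);im,d=snapshot(n);cv2.imwrite(f'pics/{tag}_{n}.png',im);u,v,P=cloud(ci,d);hsv=cv2.cvtColor(im,cv2.COLOR_BGR2HSV)[v,u]
        k=(P[:,2]>.113)&(P[:,2]<.1225)&(np.hypot(P[:,0]-.483,P[:,1]-.329)<.045)
        red=(hsv[:,1]>150)&((hsv[:,0]<8)|(hsv[:,0]>172))&(hsv[:,2]>70)
        if k.sum()>20: print(n,'bar',k.sum(),cv2.minAreaRect(P[k][:,:2].astype(np.float32)))
        if (k&red).sum(): print(n,'red',(k&red).sum(),P[k&red].mean(0).round(4))
        z=red&(P[:,2]>.068)&(P[:,2]<.077)&(np.hypot(P[:,0]-.483,P[:,1]-.329)<.055)
        if z.sum(): print(n,'zero',z.sum(),P[z].mean(0).round(4))
        t=(hsv[:,0]>60)&(hsv[:,0]<95)&(hsv[:,1]>80)&(P[:,2]>.066)&(P[:,2]<.077)&(np.hypot(P[:,0]-.483,P[:,1]-.329)<.08)
        if t.sum()>20: print(n,'tower',t.sum(),cv2.minAreaRect(P[t][:,:2].astype(np.float32)))
        f=(P[:,2]>.066)&(P[:,2]<.077)&(np.hypot(P[:,0]-.483,P[:,1]-.329)<.08)
        print(n,'towertop',f.sum(),cv2.minAreaRect(P[f][:,:2].astype(np.float32)))
E
python3 -c "
from knob import *
plan((.483,.329,.29))
knob('k1')
"
```

```text
t 25.33 p [0.4954 0.2458 0.29  ] yawY -12.47 gap 0.0856 F [-0.8 -0.8 -0.9]
to (0.483, 0.329, 0.29) total [ 78.6 -30.1  -0.1] rows 2 each [ 39.3 -15.   -0. ]
wrist bar 888 ((0.47982868552207947, 0.3302136957645416), (0.055469997227191925, 0.014121953397989273), 77.91831970214844)
wrist red 82 [0.4754 0.3096 0.1192]
wrist zero 45 [0.4431 0.3239 0.0732]
wrist tower 1909 ((0.4797649085521698, 0.3304602801799774), (0.09465139359235764, 0.09442941844463348), 10.113059997558594)
wrist towertop 5967 ((0.4797649085521698, 0.3304602801799774), (0.09465139359235764, 0.09442941844463348), 10.113059997558594)
top bar 231 ((0.4829959273338318, 0.3298801779747009), (0.05807379633188248, 0.014486131258308887), 77.5267562866211)
top red 37 [0.4779 0.3091 0.119 ]
top zero 6 [0.4449 0.3234 0.0737]
top tower 398 ((0.48221659660339355, 0.32879236340522766), (0.09342433512210846, 0.09295722842216492), 10.286490440368652)
top towertop 1691 ((0.4820248484611511, 0.3298489451408386), (0.09342433512210846, 0.09510492533445358), 10.286490440368652)
scene bar 132 ((0.48216792941093445, 0.3276558816432953), (0.057767435908317566, 0.017822083085775375), 76.74246978759766)
scene red 18 [0.4769 0.306  0.118 ]
scene zero 5 [0.4435 0.3216 0.0727]
scene towertop 635 ((0.48328474164009094, 0.3272586166858673), (0.09432176500558853, 0.09671321511268616), 12.027470588684082)
```

Emit:
arm_command([
  [16,-6,0],
  [26,-10,0],
  [22,-9,0],
  [14.8,-6,0],
  [0,0,0],
], roll=[0,0,0,0,0])

```text
time: 25.9
ee_pos: [0.4811, 0.3345, 0.291]
orientation: [[0.216, 0.976, -0.001], [0.976, -0.216, 0.002], [0.002, -0.002, -1.0]]
ft_force: [-0.9, -0.2, -0.4]
finger_gap: 0.0856
```

Emit:
arm_command([
  [0,0,0],
  [0,0,20],
  [0,0,30],
  [0,0,30],
  [0,0,20],
], roll=[0,0,0,0,0])

```text
time: 26.32
ee_pos: [0.4832, 0.3276, 0.1884]
orientation: [[0.223, 0.975, -0.002], [0.975, -0.223, -0.003], [-0.003, -0.001, -1.0]]
ft_force: [0.3, -0.9, -0.1]
finger_gap: 0.085
```

Emit:
arm_command([
  [0,0,10],
  [0,0,0],
  [0,0,0],
  [0,0,0],
], roll=[0,0,0,0])

```text
time: 26.65
ee_pos: [0.4843, 0.3309, 0.1828]
orientation: [[0.22, 0.975, 0.002], [0.975, -0.22, 0.001], [0.002, 0.002, -1.0]]
ft_force: [-0.0, 0.7, 0.1]
finger_gap: 0.0854
```

```bash
python3 -c "
from knob import *
plan((.482,.3295,.0865))
knob('k2',('wrist',))
"
```

```text
t 26.65 p [0.4843 0.3309 0.1828] yawY -12.71 gap 0.0854 F [-0.   0.7  0.1]
to (0.482, 0.3295, 0.0865) total [-2.1 -2.1 96.3] rows 3 each [-0.7 -0.7 32.1]
wrist bar 1401 ((0.4798411726951599, 0.3301539123058319), (0.05693580582737923, 0.013835321180522442), 77.46929168701172)
wrist red 120 [0.4756 0.3102 0.1192]
wrist zero 66 [0.4431 0.3242 0.0733]
wrist tower 2639 ((0.4799400568008423, 0.33036118745803833), (0.09420116990804672, 0.09402228146791458), 9.974629402160645)
wrist towertop 8480 ((0.4799400568008423, 0.33036118745803833), (0.09420116990804672, 0.09402228146791458), 9.974629402160645)
```

View pics/k2_wrist.png

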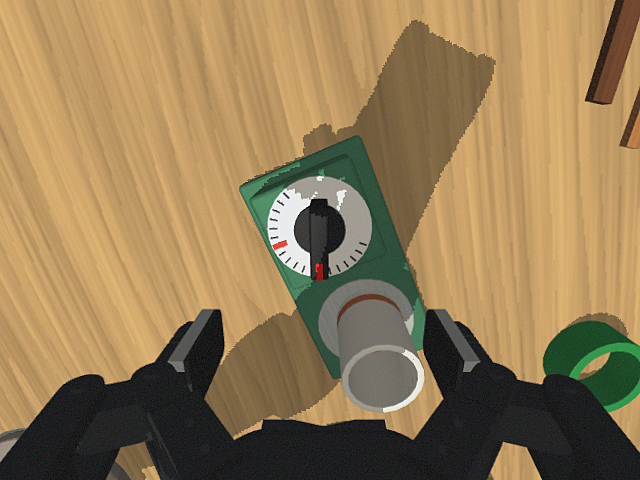

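Emit:
arm_command([
  [-1.5,-2,10],
  [0,0,25],
  [0,0,25],
  [0,0,20],
  [0,0,10],
], roll=[0,0,0,0,0])

```text
time: 27.12
ee_pos: [0.4799, 0.3283, 0.0887]
orientation: [[0.219, 0.976, -0.002], [0.976, -0.219, -0.002], [-0.002, -0.002, -1.0]]
ft_force: [0.5, -1.0, -0.3]
finger_gap: 0.0854
```

Emit:
arm_command([
  [0,0,4],
  [0,0,2],
  [0,0,0],
  [0,0,0],
], roll=[0,0,0,0])

```text
time: 27.45
ee_pos: [0.4817, 0.3302, 0.0863]
orientation: [[0.219, 0.976, 0.002], [0.976, -0.219, 0.001], [0.002, 0.001, -1.0]]
ft_force: [0.4, -0.9, 1.3]
finger_gap: 0.0852
```

```bash
python3 -c "
from knob import *
plan((.4815,.3297,.0865))
"
```

```text
t 27.45 p [0.4817 0.3302 0.0863] yawY -12.67 gap 0.0852 F [ 0.4 -0.9  1.3]
to (0.4815, 0.3297, 0.0865) total [-0.5 -0.1 -0.2] rows 1 each [-0.5 -0.1 -0.2]
```

Emit:
arm_command([
  [0,0,0],
  [0,0,0],
  [0,0,0],
  [0,0,0],
  [0,0,0],
], roll=[0,0,0,0,0], claw=0, force=30)

```text
time: 27.87
ee_pos: [0.4812, 0.3295, 0.0853]
orientation: [[0.219, 0.976, 0.0], [0.976, -0.219, 0.0], [0.0, 0.0, -1.0]]
ft_force: [-0.1, 0.1, 0.7]
finger_gap: 0.0254
```

Emit:
arm_command([
  [0,0,0],
  [0,0,0],
  [0,0,0],
  [0,0,0],
], roll=[0,0,0,0])

```text
time: 28.2
ee_pos: [0.481, 0.3295, 0.0851]
orientation: [[0.219, 0.976, -0.0], [0.976, -0.219, -0.0], [-0.0, -0.0, -1.0]]
ft_force: [0.6, -0.4, 1.3]
finger_gap: 0.0001
```

```bash
python3 -c "
from knob import *
plan((.4815,.3297,.0865))
"
```

```text
t 28.2 p [0.481  0.3295 0.0851] yawY -12.67 gap 0.0001 F [ 0.6 -0.4  1.3]
to (0.4815, 0.3297, 0.0865) total [ 0.3  0.4 -1.4] rows 1 each [ 0.3  0.4 -1.4]
```

```bash
python3 -c "
from knob import *
knob('k3')
im=cv2.imread('pics/k3_scene.png');cv2.imwrite('pics/k3s.png',cv2.resize(im[60:260,300:480],(540,600)))
"
```

```text
wrist bar 1434 ((0.4833586513996124, 0.3459157347679138), (0.024756472557783127, 0.013821888715028763), 77.71837615966797)
wrist zero 146 [0.4432 0.3242 0.0734]
wrist tower 4758 ((0.48037880659103394, 0.3308414816856384), (0.09338439255952835, 0.09330221265554428), 9.849884986877441)
wrist towertop 15517 ((0.4798741638660431, 0.3307538628578186), (0.09440873563289642, 0.09330221265554428), 9.849885940551758)
top bar 86 ((0.4790286123752594, 0.3119604289531708), (0.021816760301589966, 0.014163286425173283), 78.96528625488281)
top red 27 [0.4775 0.3094 0.1191]
top zero 7 [0.4447 0.3237 0.0722]
top tower 341 ((0.4821595549583435, 0.32782721519470215), (0.09371022135019302, 0.09082747995853424), 9.783225059509277)
top towertop 1440 ((0.48190659284591675, 0.3293999135494232), (0.0939948707818985, 0.09401314705610275), 9.783225059509277)
scene bar 112 ((0.4811689853668213, 0.32899025082588196), (0.0587712861597538, 0.01931857131421566), 78.34471893310547)
scene red 12 [0.4764 0.3065 0.1179]
scene zero 5 [0.4428 0.3224 0.0721]
scene towertop 630 ((0.4838217794895172, 0.3277254104614258), (0.09351566433906555, 0.09693305194377899), 10.194744110107422)
```

View pics/k3_wrist.png

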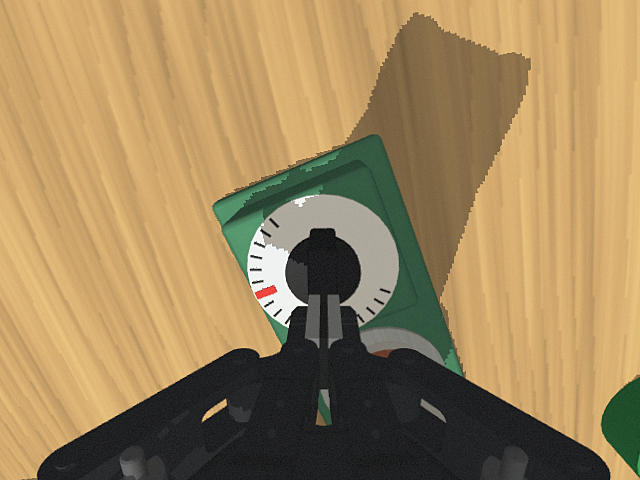

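View pics/k3s.png

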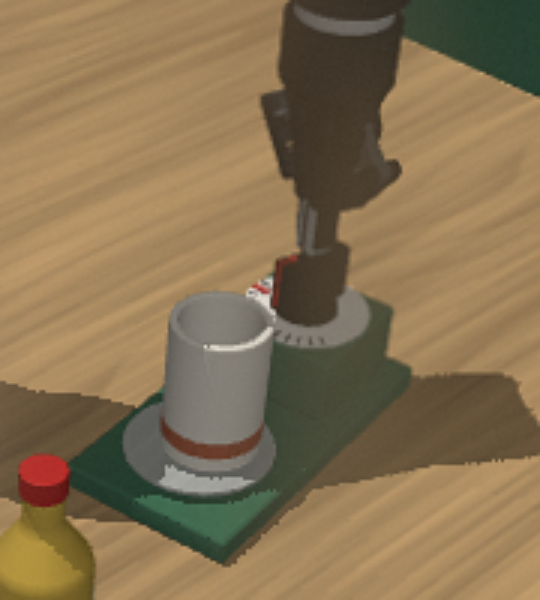

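```bash
python3 -c "
from knob import *
plan((.4815,.3297,.0865))
ci=camera_info('scene');im,d=snapshot('scene')
np.savez('k4.npz',im=im,d=d)
u,v,P=cloud(ci,d)
m=(np.hypot(P[:,0]-.4815,P[:,1]-.3297)<.05)&(P[:,2]>.078)
for uu in range(396,416,2):
    k=m&(u==uu)
    o=np.argsort(v[k]);print(uu,[(int(a),*(1000*b).round(0).astype(int).tolist(),int(c)) for a,b,c in zip(v[k][o][::3],P[k][o][::3],im[v[k][o][::3],uu].mean(1))])
"
```

```text
t 28.35 p [0.4811 0.3295 0.0851] yawY -12.66 gap -0.0001 F [ 0.5  0.3 -0.8]
to (0.4815, 0.3297, 0.0865) total [ 0.3  0.4 -1.4] rows 1 each [ 0.3  0.4 -1.4]
396 [(43, 448, 309, 331, 68), (46, 456, 301, 330, 73), (49, 462, 295, 328, 68), (52, 458, 300, 320, 57), (55, 467, 290, 319, 55), (58, 465, 294, 312, 63), (61, 451, 311, 296, 52), (64, 460, 302, 296, 56), (67, 468, 293, 295, 54), (70, 466, 296, 287, 55), (73, 468, 294, 283, 55), (76, 471, 291, 279, 54), (79, 470, 293, 272, 53), (82, 472, 293, 266, 52), (85, 472, 293, 260, 51), (88, 473, 293, 254, 51), (91, 448, 325, 227, 53), (94, 450, 324, 222, 54), (97, 459, 314, 222, 57), (100, 460, 314, 216, 54), (103, 444, 334, 196, 53), (106, 448, 331, 192, 60), (109, 451, 328, 187, 60), (112, 455, 324, 183, 53), (115, 458, 321, 179, 53), (118, 458, 323, 171, 45), (146, 477, 309, 120, 70), (149, 482, 304, 117, 50), (152, 485, 302, 112, 50), (155, 482, 306, 101, 49), (158, 485, 304, 96, 51), (161, 481, 310, 84, 51)]
398 [(28, 453, 304, 363, 69), (31, 459, 298, 361, 57), (34, 459, 299, 355, 60), (37, 462, 297, 351, 64), (40, 464, 295, 346, 63)
[... 10755 characters left out ...]
313, 52), (67, 501, 304, 304, 108), (70, 502, 303, 299, 105), (73, 506, 299, 295, 51), (76, 506, 300, 289, 52), (79, 508, 299, 284, 54), (82, 506, 303, 276, 52), (85, 508, 301, 272, 55), (88, 508, 303, 265, 53), (91, 509, 302, 259, 54), (94, 509, 304, 252, 55), (97, 502, 314, 240, 54), (100, 504, 313, 235, 55), (103, 505, 313, 229, 56), (106, 507, 312, 223, 57), (109, 509, 310, 218, 58), (112, 508, 313, 210, 60), (115, 503, 321, 198, 59), (118, 499, 327, 188, 60), (121, 514, 308, 195, 60), (124, 515, 309, 189, 61), (127, 515, 309, 182, 60), (130, 511, 317, 170, 99), (143, 493, 347, 119, 62), (146, 492, 350, 109, 59), (149, 493, 350, 103, 61), (152, 493, 352, 94, 61), (155, 493, 353, 86, 76)]
```

Emit:
arm_command([
  [0,0,0],
  [0,0,0],
  [0,0,0],
  [0,0,0],
  [0,0,0],
], roll=[0,0,0,0,0], claw=1)

```text
time: 28.82
ee_pos: [0.481, 0.3294, 0.0851]
orientation: [[0.219, 0.976, 0.0], [0.976, -0.219, -0.0], [-0.0, 0.0, -1.0]]
ft_force: [0.4, 0.8, -0.6]
finger_gap: 0.0606
```

Emit:
arm_command([
  [0,0,0],
  [0,0,0],
  [0,0,0],
], roll=[0,0,0])

```text
time: 29.07
ee_pos: [0.4811, 0.3295, 0.0851]
orientation: [[0.219, 0.976, 0.0], [0.976, -0.219, 0.0], [0.0, 0.0, -1.0]]
ft_force: [-0.2, -0.1, 0.8]
finger_gap: 0.0853
```

```bash
python3 -c "
from knob import *
plan((.4815,.3297,.0865))
im,d=snapshot('scene');cv2.imwrite('pics/k5.png',cv2.resize(im[0:200,320:480],(480,600)))
ci=camera_info('scene')
for q in [(.4811,.3295,.0851),(.4811,.3295,.118),(.4811,.3295,.13)]: print(proj(ci,q))
"
```

```text
t 29.07 p [0.4811 0.3295 0.0851] yawY -12.67 gap 0.0853 F [-0.2 -0.1  0.8]
to (0.4815, 0.3297, 0.0865) total [ 0.3  0.4 -1.4] rows 1 each [ 0.3  0.4 -1.4]
[[402.23669662 157.1425677 ]]
[[403.99069894 143.85966162]]
[[404.64324429 138.90162952]]
```

View pics/k5.png

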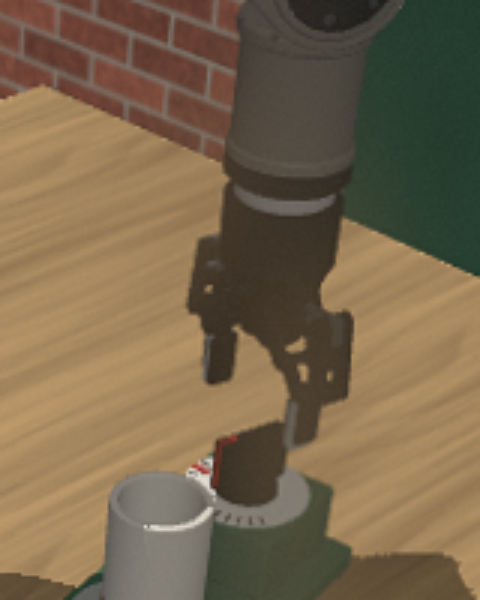

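```bash
python3 -c "
from knob import *
ci=camera_info('scene')
for s in (1,-1):
  for z in (.09,.1,.11,.12,.13,.14,.15):
    p=np.array([.4811,.3295,z])+s*np.array([.976,-.219,0])*.045; print(s,z,proj(ci,p).round(0))
n='wrist';print(camera_info(n)['position'],np.array(camera_info(n)['orientation']).round(3).tolist())
"
```

```text
1 0.09 [[415. 166.]]
1 0.1 [[416. 162.]]
1 0.11 [[417. 158.]]
1 0.12 [[417. 154.]]
1 0.13 [[418. 150.]]
1 0.14 [[419. 145.]]
1 0.15 [[419. 141.]]
-1 0.09 [[390. 145.]]
-1 0.1 [[391. 141.]]
-1 0.11 [[391. 137.]]
-1 0.12 [[392. 133.]]
-1 0.13 [[392. 129.]]
-1 0.14 [[393. 125.]]
-1 0.15 [[393. 120.]]
[0.49808992 0.40792518 0.26497966] [[0.976, -0.209, -0.07], [-0.22, -0.927, -0.304], [-0.001, 0.312, -0.95]]
```

Emit:
arm_command([
  [0,0,8],
  [0,0,10],
  [0,0,6],
  [0,0,0],
  [0,0,0],
], roll=[0,0,0,0,0])

```text
time: 29.53
ee_pos: [0.4805, 0.3291, 0.0602]
orientation: [[0.219, 0.976, -0.001], [0.976, -0.219, -0.001], [-0.001, -0.001, -1.0]]
ft_force: [1.1, -0.1, -0.2]
finger_gap: 0.0853
```

```bash
python3 -c "
from knob import *
plan((.4815,.3297,.0465))
im,d=snapshot('scene');cv2.imwrite('pics/k6.png',cv2.resize(im[50:210,330:470],(525,600)))
knob('k6',('wrist',))
"
```

```text
t 29.53 p [0.4805 0.3291 0.0602] yawY -12.65 gap 0.0853 F [ 1.1 -0.1 -0.2]
to (0.4815, 0.3297, 0.0465) total [ 0.8  0.9 13.7] rows 1 each [ 0.8  0.9 13.7]
wrist bar 4725 ((0.48313796520233154, 0.3283352851867676), (0.05567459017038345, 0.08149446547031403), 54.67948913574219)
wrist red 351 [0.4756 0.3102 0.1191]
wrist zero 183 [0.4432 0.3241 0.0732]
wrist tower 6307 ((0.48055005073547363, 0.33068299293518066), (0.09295479208230972, 0.0936790257692337), 9.96505069732666)
wrist towertop 20839 ((0.4803672134876251, 0.33065086603164673), (0.09332607686519623, 0.0936790257692337), 9.96505069732666)
```

View pics/k6.png

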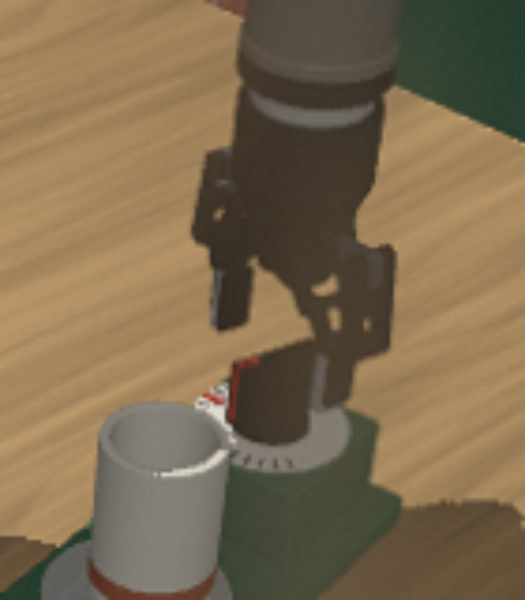

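View pics/k6_wrist.png

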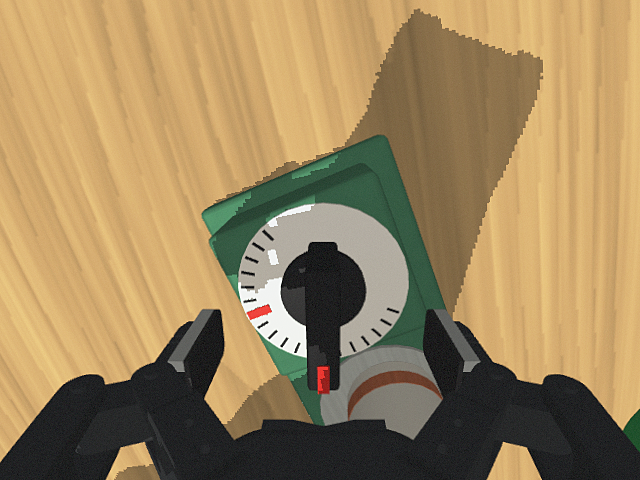

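Emit:
arm_command([
  [0.5,0.5,6],
  [0,0,5],
  [0,0,2],
  [0,0,0],
  [0,0,0],
], roll=[0,0,0,0,0])

```text
time: 30.05
ee_pos: [0.4815, 0.3298, 0.0479]
orientation: [[0.219, 0.976, -0.0], [0.976, -0.219, -0.0], [-0.0, -0.0, -1.0]]
ft_force: [0.9, 0.6, -0.5]
finger_gap: 0.0852
```

Emit:
arm_command([
  [0,0,0],
  [0,0,0],
  [0,0,0],
  [0,0,0],
  [0,0,0],
], roll=[0,0,0,0,0], claw=0, force=30)

```text
time: 30.47
ee_pos: [0.4817, 0.3299, 0.0482]
orientation: [[0.219, 0.976, 0.0], [0.976, -0.219, 0.0], [0.0, 0.0, -1.0]]
ft_force: [0.3, 0.0, 0.8]
finger_gap: 0.0253
```

Emit:
arm_command([
  [0,0,0],
  [0,0,0],
  [0,0,0],
  [0,0,0],
], roll=[0,0,0,0])

```text
time: 30.8
ee_pos: [0.4809, 0.3301, 0.0483]
orientation: [[0.219, 0.976, -0.001], [0.976, -0.219, -0.0], [-0.0, -0.001, -1.0]]
ft_force: [-4.5, -0.0, 5.6]
finger_gap: 0.0134
```

```bash
python3 -c "
from knob import *
plan((.4815,.3297,.0465))
knob('k7',('scene','top'))
im=cv2.imread('pics/k7_scene.png');cv2.imwrite('pics/k7.png',cv2.resize(im[50:210,330:470],(525,600)))
"
```

```text
t 30.8 p [0.4809 0.3301 0.0483] yawY -12.64 gap 0.0134 F [-4.5 -0.   5.6]
to (0.4815, 0.3297, 0.0465) total [-0.3  0.6  1.8] rows 1 each [-0.3  0.6  1.8]
scene bar 116 ((0.48577985167503357, 0.3205922842025757), (0.03987991437315941, 0.03332891687750816), 22.844091415405273)
scene red 14 [0.4762 0.3063 0.1177]
scene zero 5 [0.4442 0.3208 0.0735]
scene towertop 640 ((0.4827713966369629, 0.3281079828739166), (0.09342265129089355, 0.09932424128055573), 10.66090202331543)
top bar 147 ((0.47985824942588806, 0.31819337606430054), (0.03179222345352173, 0.026951545849442482), 47.938140869140625)
top red 30 [0.4769 0.3092 0.1187]
top zero 6 [0.4449 0.3239 0.0724]
top tower 302 ((0.482336163520813, 0.3265748620033264), (0.0931093692779541, 0.0873248502612114), 10.553823471069336)
top towertop 1173 ((0.48224833607673645, 0.3270462155342102), (0.0931093692779541, 0.0882837325334549), 10.553823471069336)
```

View pics/k7.png

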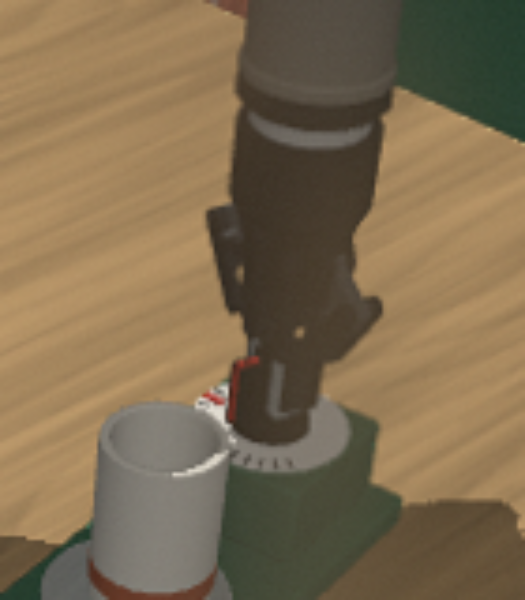

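Emit:
arm_command([
  [0,0,0],
  [0,0,0],
  [0,0,0],
  [0,0,0],
  [0,0,0],
], roll=[0.05,0.08,0.08,0.08,0.08])

```text
time: 31.32
ee_pos: [0.4809, 0.3301, 0.0483]
orientation: [[0.56, 0.829, -0.001], [0.829, -0.56, -0.0], [-0.001, -0.001, -1.0]]
ft_force: [-4.2, -1.1, 5.2]
finger_gap: 0.0138
```

Emit:
arm_command([
  [0,0,0],
  [0,0,0],
  [0,0,0],
  [0,0,0],
  [0,0,0],
], roll=[0.08,0.08,0.08,0.08,0.08])

```text
time: 31.73
ee_pos: [0.4809, 0.33, 0.0483]
orientation: [[0.838, 0.545, -0.001], [0.545, -0.838, -0.0], [-0.001, -0.0, -1.0]]
ft_force: [-3.8, -1.9, 5.4]
finger_gap: 0.0135
```

Emit:
arm_command([
  [0,0,0],
  [0,0,0],
  [0,0,0],
  [0,0,0],
  [0,0,0],
], roll=[0.08,0.08,0.08,0.08,0.08])

```text
time: 32.15
ee_pos: [0.4809, 0.3299, 0.0483]
orientation: [[0.984, 0.176, -0.001], [0.176, -0.984, -0.0], [-0.001, 0.0, -1.0]]
ft_force: [-4.7, -1.1, 5.7]
finger_gap: 0.0134
```

Emit:
arm_command([
  [0,0,0],
  [0,0,0],
  [0,0,0],
], roll=[0.004,0,0])

```text
time: 32.4
ee_pos: [0.4809, 0.33, 0.0483]
orientation: [[0.984, 0.176, -0.001], [0.176, -0.984, -0.0], [-0.001, 0.0, -1.0]]
ft_force: [-4.5, -0.6, 5.6]
finger_gap: 0.0138
```

```bash
python3 -c "
from knob import *
plan((.4815,.3297,.0465))
knob('k8')
"
```

```text
t 32.4 p [0.4809 0.33   0.0483] yawY -79.88 gap 0.0138 F [-4.5 -0.6  5.6]
to (0.4815, 0.3297, 0.0465) total [0.6 0.4 1.8] rows 1 each [0.6 0.4 1.8]
wrist bar 5829 ((0.48179709911346436, 0.3281025290489197), (0.05561835691332817, 0.0379134938120842), 32.42440414428711)
wrist red 399 [0.4598 0.3267 0.1192]
wrist tower 5825 ((0.48554861545562744, 0.3309710919857025), (0.0834856703877449, 0.09298475086688995), 9.973483085632324)
wrist towertop 19136 ((0.485157310962677, 0.3314264714717865), (0.08402480185031891, 0.0940096378326416), 9.899113655090332)
top bar 76 ((0.48184987902641296, 0.3280045986175537), (0.054641347378492355, 0.014284939505159855), 6.500621795654297)
top red 27 [0.4611 0.3263 0.1193]
top zero 6 [0.4449 0.3236 0.0731]
top tower 349 ((0.4822838604450226, 0.32808294892311096), (0.09326866269111633, 0.09191055595874786), 10.280476570129395)
top towertop 1249 ((0.4821649193763733, 0.329667866230011), (0.09360036253929138, 0.09507198631763458), 10.280476570129395)
scene bar 105 ((0.4953532814979553, 0.3243812024593353), (0.039792388677597046, 0.027715448290109634), 79.99217224121094)
scene zero 5 [0.4444 0.3206 0.0737]
scene towertop 619 ((0.48281997442245483, 0.32906532287597656), (0.09366624057292938, 0.09972748160362244), 10.677736282348633)
```

View pics/k8_wrist.png

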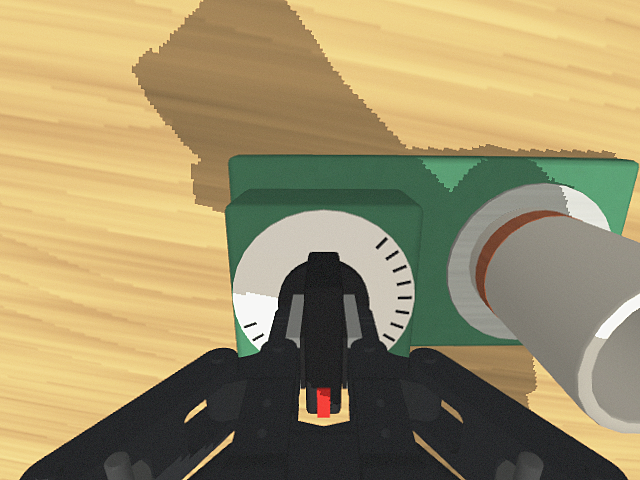

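Emit:
arm_command([
  [0,0,0],
  [0,0,0],
  [0,0,0],
  [0,0,0],
], roll=[0,0,0,0], claw=0.6)

```text
time: 32.88
ee_pos: [0.4821, 0.3297, 0.048]
orientation: [[0.985, 0.175, 0.0], [0.175, -0.985, -0.0], [0.0, 0.0, -1.0]]
ft_force: [-0.5, -0.0, -0.5]
finger_gap: 0.0514
```

Emit:
arm_command([
  [0,0,0],
  [0,0,-10],
  [0,0,-25],
  [0,0,-30],
  [0,0,-30],
], roll=[0,0,0,0,0])

```text
time: 33.3
ee_pos: [0.4813, 0.3296, 0.1445]
orientation: [[0.985, 0.175, -0.001], [0.175, -0.985, -0.0], [-0.001, 0.0, -1.0]]
ft_force: [0.4, 0.4, 0.1]
finger_gap: 0.0515
```

Emit:
arm_command([
  [0,0,-20],
  [-10,0,-10],
  [-20,0,0],
  [-20,0,0],
  [0,0,0],
], roll=[0,0,0,0,0])

```text
time: 33.72
ee_pos: [0.4278, 0.3205, 0.1729]
orientation: [[0.984, 0.178, -0.002], [0.178, -0.984, -0.002], [-0.003, 0.001, -1.0]]
ft_force: [-0.5, -0.3, 0.1]
finger_gap: 0.0514
```

```bash
python3 -c "
from knob import *
plan((.4815,.3297,.0465))
knob('k9')
im=cv2.imread('pics/k9_wrist.png')
print(im.shape)
"
```

```text
t 33.72 p [0.4278 0.3205 0.1729] yawY -79.76 gap 0.0514 F [-0.5 -0.3  0.1]
to (0.4815, 0.3297, 0.0465) total [ 54.8   0.3 126.2] rows 4 each [13.7  0.1 31.6]
wrist bar 1817 ((0.479817271232605, 0.3301766514778137), (0.05604816600680351, 0.01390459667891264), 9.6211519241333)
wrist red 163 [0.4594 0.3266 0.1192]
wrist zero 25 [0.4391 0.3231 0.0732]
wrist tower 3302 ((0.4797460734844208, 0.33034446835517883), (0.09384997189044952, 0.09471867978572845), 9.641166687011719)
wrist towertop 10750 ((0.4797460734844208, 0.33034446835517883), (0.09384997189044952, 0.09471867978572845), 9.641166687011719)
top bar 224 ((0.4816291928291321, 0.3294159471988678), (0.054993271827697754, 0.016189206391572952), 8.795694351196289)
top red 19 [0.4611 0.326  0.1193]
top zero 9 [0.4443 0.3228 0.0737]
top tower 305 ((0.4820873737335205, 0.3277367353439331), (0.09297254681587219, 0.09052044153213501), 10.885285377502441)
top towertop 1465 ((0.48224180936813354, 0.32978737354278564), (0.09361327439546585, 0.09480743110179901), 10.391495704650879)
scene bar 152 ((0.48188331723213196, 0.3280726373195648), (0.05798165872693062, 0.018748631700873375), 11.891314506530762)
scene red 4 [0.4621 0.3217 0.1208]
scene zero 4 [0.4451 0.3215 0.0731]
scene towertop 619 ((0.4834333062171936, 0.3272101879119873), (0.09342189133167267, 0.09699457883834839), 10.58556842803955)
(480, 640, 3)
```

View pics/k9_wrist.png

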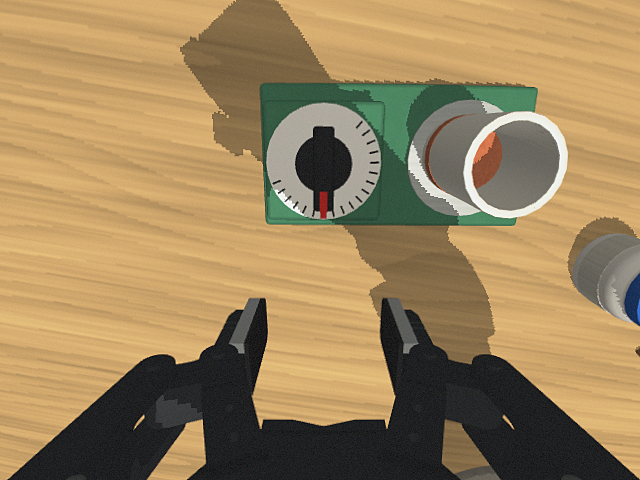

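Emit:
arm_command([
  [0,0,-20],
  [0,0,-30],
  [0,0,-30],
  [0,0,-20],
  [0,0,0],
], roll=[0,0,0,0,0])

```text
time: 34.28
ee_pos: [0.4351, 0.3229, 0.2777]
orientation: [[0.985, 0.174, 0.006], [0.174, -0.985, 0.005], [0.007, -0.004, -1.0]]
ft_force: [0.9, -0.3, 0.2]
finger_gap: 0.0512
```

```bash
python3 -c "
from jar import *
from knob import knob
jar('f'); knob('g',('top',)); handle()
a=cv2.imread('pics/f_top.png');b=np.load('top0.npz')['im']
"
```

```text
wrist 1397 [0.5056 0.212 ] z 0.13
top 336 [0.5076 0.2101] z 0.1301
scene 221 [0.508  0.2089] z 0.1296
top bar 224 ((0.48171180486679077, 0.3287699818611145), (0.05538187548518181, 0.015001361258327961), 9.062806129455566)
top red 19 [0.4611 0.3262 0.1188]
top zero 10 [0.4448 0.3233 0.0734]
top tower 399 ((0.4823942184448242, 0.32792434096336365), (0.09319451451301575, 0.09162267297506332), 10.25334644317627)
top towertop 1675 ((0.4819504916667938, 0.32977813482284546), (0.0934734046459198, 0.09544536471366882), 10.194086074829102)
top 71 [ 0.5723 -0.2625  0.2248] mec ((0.5725027918815613, -0.26319360733032227), 0.007905831560492516)
scene 103 [ 0.5745 -0.2661  0.2241] mec ((0.5731212496757507, -0.266309916973114), 0.0094126733019948)
```

View pics/f_scene.png

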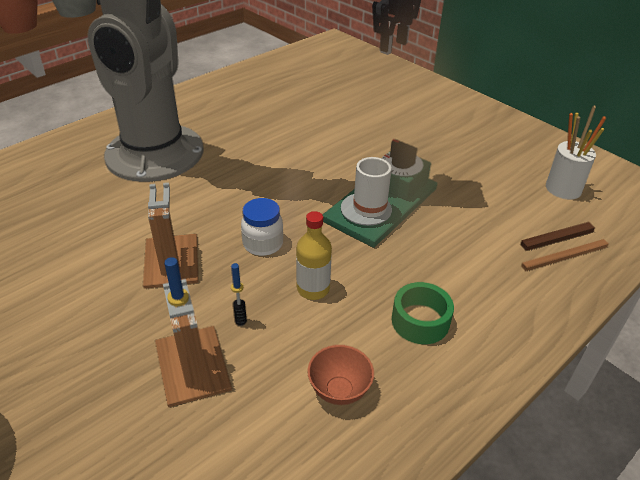

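View pics/f_top.png

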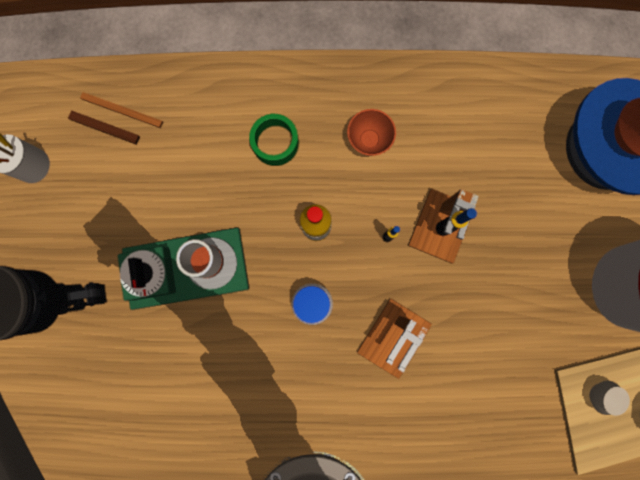

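Emit:
arm_command([
  [0,0,0],
  [0,0,0],
  [0,0,0],
  [0,0,0],
  [0,0,0],
], roll=[0,0,0,0,0])

```text
time: 35.05
ee_pos: [0.4324, 0.3211, 0.273]
orientation: [[0.985, 0.175, -0.0], [0.175, -0.985, -0.0], [-0.0, 0.0, -1.0]]
ft_force: [0.3, -0.2, -0.5]
finger_gap: 0.051
```

```bash
python3 -c "
from station import *
print(get_obs()['time']);print(sign_off())"
```

```text
35.05
the job is handed in; nothing more can be done
None
```

The job is done and handed in at 35 s of the 72 s allowed. I took the long brush from the right-hand stand and scrubbed the jar with three strokes. I then hung the brush back by its collar and let go, and after that turned the tare knob clockwise by about 67°.

**Strokes:** each one ended in a light touch on the jar's floor, about 4 N. The tip came up to about 3–5 mm below the mouth at its peak and settled about 6–8 mm below it.

**Last checks:**
- **Jar:** it stands upright on the pan, within about 1 mm of where it was.
- **Brush:** it hangs in its fork, within about 1–2 mm of its starting place.
- **Bystanders:** the bottle, tub, bowl and tape look unmoved in the before and after pictures.
- **Knob:** the wrist camera puts the pointer bar at 9.6° against 9.6° for the scale, so it stands at zero. The coarser top camera reads 9.1° against about 10.2°, and the scene camera 11.9° against 10.6°, so the cameras disagree by about 1°.

**First knob grip failed:** the first try to grip the knob closed above the bar and held nothing. The fingertips stood about 43 mm higher than the reported TCP suggested. I opened, went about 37 mm lower by the camera, and the second grip held. The cause of that offset was not found. It also means the brush was probably gripped nearer the top of its handle than I planned, though it did not slip.

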